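# Set an encoder's read-head gap with a thickness gauge and snap its cover on

## Task

Set the air gap of the open shaft encoder: take the two-rivet thickness gauge from its tray, slide its blade through the front window of the encoder until the handle stops against the housing, and with the gauge left there press the read head down until it nips the blade. Then draw the gauge out straight, feeling it drag, and lay it flat on the bench, well away from the encoder; the read head must stay as set. Last, put the loose cover on the encoder and press it down until it snaps home, level all round, and leave the other gauges in their tray and the flux bottle, solder spool and screw dish where they are.

Things in the scene. Friction and masses are not known exactly. Their poses are not given: they have to be found in the camera images.
- encoder: open shaft encoder, fixed to the bench: grey open-topped housing 84 (x) by 64 (y) mm, walls 3 mm, rim 36 mm up; brass connector behind. Origin on the bench under the housing's middle; x runs from front to back, z up. Inside, a flat dark toothed disc, top face 8.5 mm over the bench; over its front part, at x = -10 mm, y = 0, the read head (14 by 20 mm)
- encoder_window (a point): middle of the window in the housing's front outer face (encoder x = -42 mm, y = 0, 10.8 mm over the bench; axes as the encoder's). The window is 22 mm wide and reaches from 8 to 19 mm over the bench; the gauge's blade goes in through it along encoder +x and the handle stops against this face
- read_head (a joint): how far the read head is pushed down its two guide pins from its highest place, m; starts at 0 to 2.5 mm. Gap between its underside and the disc = 10 mm minus this. It slides stiffly (about 6 N) and stays where left. Pressed hard on the 3.5 mm blade it reads 6 to 6.7 mm. A sprung pole piece, 8 mm across, sticks 1.2 mm out of its underside and yields to 4 N. Never drive it on to the disc (8.8 mm)
- head_top (a point): middle of the aluminium button, 17 mm across, on top of the read head, pressed straight down with 12 to 25 N; 22 mm plus the gap above the disc, so 34 mm over the bench when set. Pressed right down on the blade, head and pole piece nip it: drawing the gauge then takes 2 to 6 N more over the first 12 mm; no drag means it was not pressed down
- gauge: gauge to use: black handle 46 (x) by 24 (y) by 26 mm high, TWO rivets on top; origin under the handle's middle, z up. Steel blade 14 wide, 3.5 mm thick, 41 mm long out of its +x end, lower face 9 mm over the underside (fits the gap when the handle is on the bench). In the tray only its two ends are free (46 mm apart, fingers above the blade); home in the encoder, only its long sides
- gauge_tip (a point): round tip of that gauge's blade, middle of its thickness (gauge x = +64 mm, z = 10.8 mm). With the handle against the housing it lies at encoder x = -1 mm, beyond the read head. The blade is riveted in the handle and springs up and down by up to 2.4 mm at its tip, so the handle may be lifted 1 mm off the bench to feel the drag
- thin_gauge: the same handle with ONE rivet and a 2 mm blade: not to be used
- thick_gauge: the same handle with THREE rivets and a 5 mm blade: not to be used
- tray: grey gauge tray, fixed, 132 (x) by 112 (y) mm, floor 3 mm, rim 8 mm high; origin under its middle. Three gauges lie side by side, 34 mm apart in y, blades to tray +x, handles' middles at x = -21 mm, in any order. Dividers 28 mm high stand 2 mm beside the middle of each handle, which tops out at 29 mm, so that no finger goes in there
- cover: loose grey cover, 91 (x) by 71 (y) by 17 mm, with a grip ridge on top; origin under the middle of its skirt, z up. The skirt is 14 mm deep and goes outside the housing with 1.2 mm to spare all round, either way round; the housing's rim is bevelled 2 mm. Snapped home its underside is 22.4 mm over the bench
- cover_grip (a point): middle of the cover's grip ridge, 25 mm above the cover's underside; the ridge is 48 mm long in cover x, 12 mm wide, from 18 to 32 mm above the underside. Lowered on, the cover rests on two sprung tongues at the housing's long sides with its underside about 30 mm over the bench; pressing on the middle of the ridge with 5 to 20 N snaps it home
- screw_tray: round steel dish with screws, 87 mm across, 20 mm high: leave alone
- flux_bottle: small white bottle, 35 mm across, 105 mm high: leave alone
- solder_spool: solder spool, 54 mm across, 46 mm high: leave alone
Things that resemble listed ones, but are neither listed nor needed, are in the scene too. What is shaped like the encoder but green is not meant.

How it is judged:
By the outcome, as a careful person would: the job done as asked, in the order asked, and still so for the second after the job is handed in, with the robot touching nothing.
It also fails if it takes over 72 s, if anything falls off the work surface, if the arm or the gripper's body presses on something with over 40 N, if the wrist force passes 120 N, or if a joint passes its speed limit or range.

## Robot

A 7-joint arm with a two-finger parallel gripper is mounted at the origin on a cart in front of the work surface, level with it; the furniture and walls round the work are solid. World frame = base frame: x ahead of the robot, y to its left, z up, the work surface at z = 0. Lengths are in mm, angles in rad, forces in N, time in s.
With the tool pointing down it reaches from about 425 to 925 mm from the base axis. Payload 6.8 kg.
Tool frame: the origin (TCP) lies on the front face of the gripper's body, between the roots of the fingers; the fingertips stand 80 mm ahead of it and the grasp point (between the pads) lies arm.grip_point_offset ahead of it (arm.grip_point_offset is the distance from the TCP to the grasp point, in mm); z points along the fingers, y is the line along which they close (so a half turn about z gives the same grasp; the last joint's range is limited). The gripper opens to 88 mm and grips with 3 to 60 N. Pads are 20 mm wide; open, the fingers measure 115 mm over their backs; the gripper's body (75 mm by 178 mm) begins 61 mm behind the grasp point.
Start: joints at [-1.289, 0.477, 0.022, 1.555, -0.011, 1.109, -0.083], TCP at [256.501, 624.382, 302.664] pointing down, gripper open.
Joint ranges: [-2.96, 2.96], [-0.34, 2.1], [-1.41, 1.46], [0.24, 2.44], [-1.37, 4.51], [0.17, 1.92], [-2.96, 2.96]. Speed limits (rad/s): [2.39, 2.39, 3.14, 3.14, 3.14, 3.14, 3.14].

## Interface

Orientations are given as a rotation vector (axis times angle).
In Python, from workcell import observe, grab_frame, calibration, arm gives the robot as it stands.
- The arm moves only by the tool arm_command, never from a script. Its argument "plan" is a list of rows, each an object with "travel": the shift along the tool's x, y, z in m, a list of three; "twist": the turn, a rotation vector about the tool's x, y, z in degrees, a list of three. In form: [{"travel": [tx, ty, tz], "twist": [ax, ay, az]}, ...]. A call has 1 to 10 rows; each row shifts and turns the commanded pose from where the row before left it, along the tool's axes as they then stand; what a row does not reach is not made up. A row lasts 1/12 s, in which the tool goes at most 41.7 mm and 7.16 degrees, less where a joint would pass 70% of its speed; a pose out of reach is approached as far as the arm can. A call with a gripper value outside its range is refused whole. "grip" is the finger opening in m, from 0 to 0.0878, set as the call begins (left out, the last holds). The fingers move at their own pace and stop on an object; "newtons" is the grip in N (left out, the last holds). Time passes only in rows, so rows that do not move let the fingers close. It gives the time, the measured TCP pose, the force, the opening and the grip force at its end, in the units of the state.
- observe(): the state, without advancing time (a new reading comes with each control period).
- grab_frame(name): name is "scene" or "top" or "wrist"; returns the picture (400x640x3 uint8, blue, green, red); there is no depth.
- calibration(name): a dict with "K" (3x3 intrinsics, pixels), "extrinsics" (4x4, takes a point from world to camera coordinates). Camera axes: x right, y down, z forward; pixel columns grow to the right and rows downward; lengths in mm; the calibration is good to about 2 mm. A picture is of the moment at which its call begins: read the wrist's pose just before it. calibration takes no time and is no camera call; for the wrist camera it gives the pose at the moment of the call.
- arm.close_job(): hands the job in; it is judged then, once.
The state is a dict: "clock": time; "joint_positions": joint angles; "joint_velocities": joint speeds; "tau": joint torques, N m; "tcp_pos": TCP position; "eef_rot": TCP orientation; "ft_force": force on the tool from outside, world axes, zero at the start; "wrist_torque": the same for the moment, N m; "width": finger opening in mm; "gripper_force": force on a finger pad.
Only numpy, scipy, OpenCV 4.12 (cv2) and the standard library are available. Lean on these libraries where they do the work, as an engineer would, in place of code of your own. Each camera call takes 0.05 s, during which the arm holds its last target. There are 200 camera calls.

## Working session

There is one attempt and no reset: what is moved stays moved. The work goes in short steps, Python scripts to look and compute and a tool call to move; the robot and the scene stay as the last step left them, time stands still between calls to the robot, and variables do not carry over. Pictures are saved under pics/ and viewed, at most 10 in all, crops included, and the job is handed in when it is done.

Besides the shell and the picture viewer there is one more tool, called after "Request:" as name(argument=value, ...), one argument or row to a line, values as JSON. arm_command: Moves the arm, as the interface text tells. Its arguments: {"type":"object","properties":{"plan":{"type":"array"},"grip":{"type":"number"},"newtons":{"type":"number"}},"required":["plan"]}

```bash
ls; mkdir -p pics; cat > h.py <<'E'
import numpy as np, cv2
from workcell import observe, grab_frame, calibration, arm
from scipy.spatial.transform import Rotation as R
def ray(name,px,z,cal=None):
    c=cal or calibration(name); K=np.array(c["K"]);T=np.array(c["extrinsics"])
    px=np.atleast_2d(np.array(px,float)); d=np.c_[px,np.ones(len(px))]@np.linalg.inv(K).T@T[:3,:3]
    o=-T[:3,:3].T@T[:3,3]; s=(z-o[2])/d[:,2]; return o+d*s[:,None]
def proj(name,P,cal=None):
    c=cal or calibration(name); K=np.array(c["K"]);T=np.array(c["extrinsics"])
    q=(np.atleast_2d(P)@T[:3,:3].T+T[:3,3])@K.T; return q[:,:2]/q[:,2:]
E
python3 - <<'E'
from h import *
s=observe(); print(s, arm.grip_point_offset)
ims=[]
for n in("scene","top","wrist"):
    im=grab_frame(n); cv2.imwrite(f"pics/{n}0.png",im)
    c=calibration(n);T=np.array(c["extrinsics"]);print(n,np.round(-T[:3,:3].T@T[:3,3]),np.round(T[:3,:3],2).tolist(),np.array(c["K"])[0,0])
E
```

```text
pics
{'clock': 0.0, 'joint_positions': array([-1.28913026,  0.47774468,  0.02233984,  1.55644162, -0.01148379,
        1.1093025 , -0.0830861 ]), 'joint_velocities': array([-5.99906877e-04,  3.26895132e-04, -1.75330475e-04, -1.23317249e-03,
       -5.71515800e-05,  1.16435435e-04, -1.13032437e-03]), 'tau': array([-2.43358357e-05, -5.82840121e+01,  1.53481442e+00, -2.72616076e+01,
       -5.43186336e-02,  1.67418772e-02,  1.29980494e-04]), 'tcp_pos': array([256.31472123, 623.94551902, 301.72292799]), 'eef_rot': array([-6.08270234e-01, -3.08193908e+00,  2.75905065e-03]), 'ft_force': array([-0.40395503, -0.50777019, -0.46661231]), 'wrist_torque': array([-0.021095  , -0.01860658,  0.01740071]), 'gripper_force': 0.0, 'width': 87.54807554931462} 61.3
scene [-103. -591.  998.] [[0.67, -0.74, 0.02], [-0.51, -0.48, -0.71], [0.53, 0.47, -0.71]] 504.0552132435146
top [ 507.   24. 1143.] [[0.0, -1.0, -0.01], [-1.0, -0.0, -0.1], [0.1, 0.01, -1.0]] 485.79464230667037
wrist [179. 656. 383.] [[0.38, 0.92, -0.0], [0.88, -0.36, 0.31], [0.28, -0.12, -0.95]] 338.0600522944164
```

View pics/top0.png

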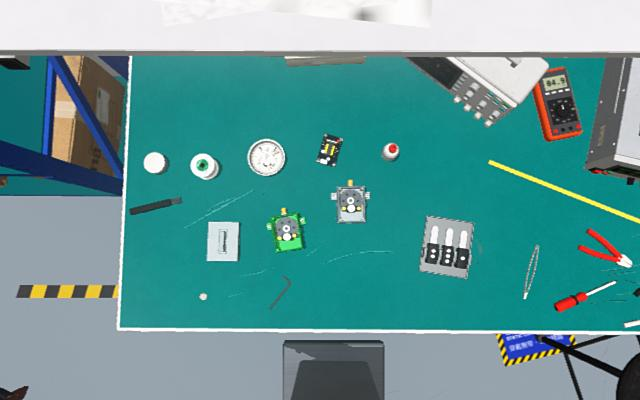

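View pics/scene0.png

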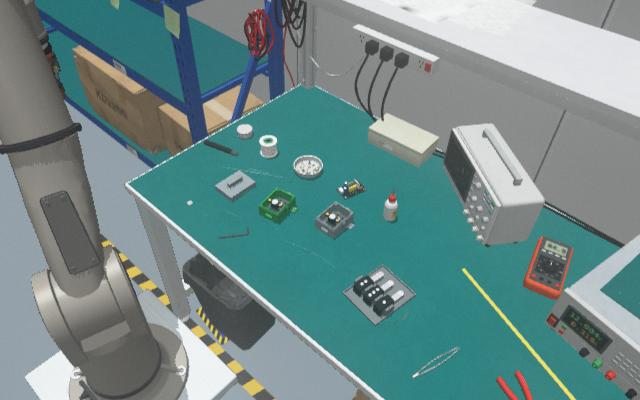

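The top view shows the tray at about (447,247) with blades up, the grey encoder at (351,203) with its connector at the top, the cover at (223,242), and the spool, dish and bottle behind. The green encoder at (288,232) is a decoy. I'll get coarse positions, then look from close by with the wrist camera.

```bash
python3 - <<'E'
from h import *
im=cv2.imread("pics/top0.png")
for n,p,z in(("tray",(447,247),5),("handles",(447,257),29),("enc",(351,204),36),("conn",(350,183),15),("cover",(223,242),17),("green",(288,232),36),("bottle",(391,150),100),("dish",(266,157),20),("spool",(204,167),46),("edge",(300,330),0)):
    print(n,np.round(ray("top",p,z)[0]))
a=cv2.resize(im[205:285,407:487],(400,400),interpolation=cv2.INTER_CUBIC);b=cv2.resize(im[163:243,311:391],(400,400),interpolation=cv2.INTER_CUBIC)
cv2.imwrite("pics/c1.png",np.hstack([a,b]))
T=np.array(calibration("wrist")["extrinsics"]);s=observe();r=R.from_rotvec(s["eef_rot"]);print(r.as_matrix().round(3), "cam in tcp",r.inv().apply(-T[:3,:3].T@T[:3,3]-s["tcp_pos"]), "axes in tcp rows x,y,z",np.round(T[:3,:3]@r.as_matrix(),3))
E
```

```text
tray [ 506. -256.    5.]
handles [ 483. -250.   29.]
enc [603. -31.  36.]
conn [654. -30.  15.]
cover [515. 264.  17.]
green [538. 112.  36.]
bottle [ 716. -115.  100.]
dish [714. 167.  20.]
spool [685. 305.  46.]
edge [314.  85.   0.]
[[-0.925  0.38  -0.   ]
 [ 0.38   0.925 -0.001]
 [-0.    -0.001 -1.   ]] cam in tcp [ 8.38587222e+01  7.23984300e-02 -8.11545167e+01] axes in tcp rows x,y,z [[-0.001  1.    -0.   ]
 [-0.952 -0.001 -0.306]
 [-0.306  0.     0.952]]
```

View pics/c1.png

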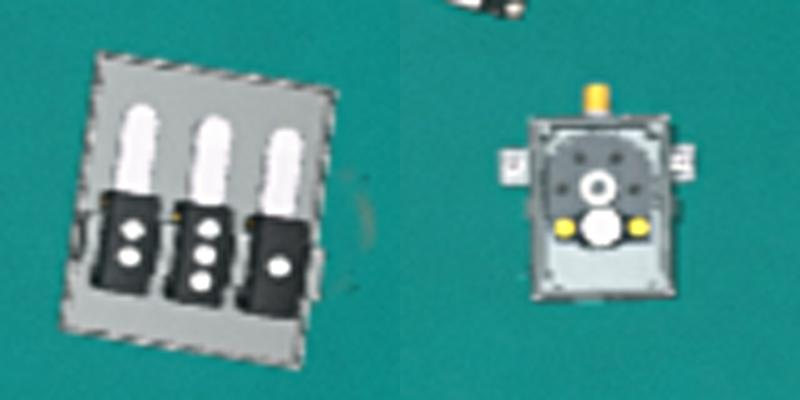

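The crop shows the two-rivet gauge as the left one in the tray (handle at about crop (127,243)), blade to far side, tray turned about -7.6°. The encoder is almost square to the world, with its front toward the robot. I'll move over the cover for a near look.

Request:
arm_command(
  plan=[
    {"travel":[-0.031,-0.0195,0.0085],"twist":[0,0,0]},
    {"travel":[-0.031,-0.0195,0.0085],"twist":[0,0,0]},
    {"travel":[-0.031,-0.0195,0.0085],"twist":[0,0,0]},
    {"travel":[-0.031,-0.0195,0.0085],"twist":[0,0,0]},
    {"travel":[-0.031,-0.0195,0.0085],"twist":[0,0,0]},
    {"travel":[-0.031,-0.0195,0.0085],"twist":[0,0,0]},
    {"travel":[-0.031,-0.0195,0.0085],"twist":[0,0,0]},
    {"travel":[-0.031,-0.0195,0.0085],"twist":[0,0,0]},
    {"travel":[-0.031,-0.0195,0.0085],"twist":[0,0,0]},
    {"travel":[-0.031,-0.0195,0.0085],"twist":[0,0,0]},
  ],
)

```text
clock: 0.98
tcp_pos: [469.8, 324.6, 217.2]
eef_rot: [-0.608, -3.082, 0.0]
ft_force: [0.5, 0.3, -0.4]
width: 87.7
gripper_force: 0.0
```

Request:
arm_command(
  plan=[
    {"travel":[-0.031,-0.0195,0.0085],"twist":[0,0,0]},
    {"travel":[-0.031,-0.0195,0.0085],"twist":[0,0,0]},
    {"travel":[0,0,0],"twist":[0,0,0]},
    {"travel":[0,0,0],"twist":[0,0,0]},
  ],
)

```text
clock: 1.32
tcp_pos: [512.7, 263.8, 200.0]
eef_rot: [-0.616, -3.08, 0.003]
ft_force: [-0.2, 0.3, 1.2]
width: 87.6
gripper_force: 0.0
```

```bash
cat >> h.py <<'E'
def st():
    s=observe(); r=R.from_rotvec(s["eef_rot"]); m=r.as_matrix()
    print("t %.2f tcp %s yaz %.2f tilt %s f %s w %.1f g %.1f"%(s["clock"],s["tcp_pos"].round(1),np.degrees(np.arctan2(m[1,1],m[0,1])),m[:2,2].round(4),s["ft_force"].round(1),s["width"],s["gripper_force"])); return s,r
def go(p,yaz=None):
    s,r=st(); m=r.as_matrix(); d=r.inv().apply(np.array(p)-s["tcp_pos"])
    tw=0 if yaz is None else -((yaz-np.degrees(np.arctan2(m[1,1],m[0,1]))+180)%360-180)
    tl=r.inv().apply([0,0,-1]); print("travel mm",d.round(1),"len",np.linalg.norm(d).round(),"twist z",round(tw,2),"level twist",np.degrees(np.cross([0,0,1],tl)).round(2))
E
python3 - <<'E'
from h import *
st(); cal=calibration("wrist"); im=grab_frame("wrist"); cv2.imwrite("pics/w1.png",im); np.save("pics/w1.npy",cal,allow_pickle=True)
E
```

```text
t 1.32 tcp [512.7 263.8 200. ] yaz 67.36 tilt [-0.0008 -0.0016] f [-0.2  0.3  1.2] w 87.6 g 0.0
```

View pics/w1.png

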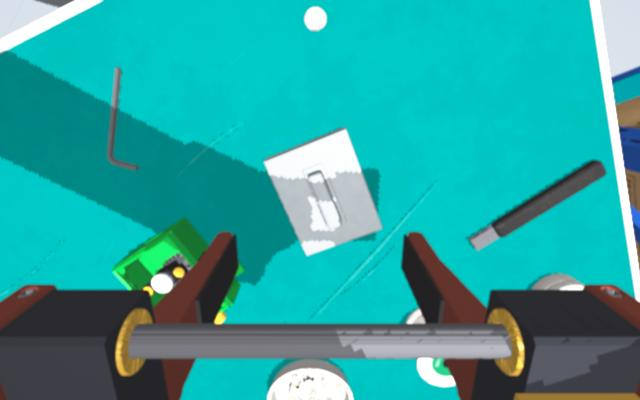

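The wrist view shows the cover with top corners near (265,161), (346,129), (382,230), (305,255) and the ridge along its long side. I'll fit it now and move on to the encoder.

```bash
python3 - <<'E'
from h import *
cal=np.load("pics/w1.npy",allow_pickle=True).item(); im=cv2.imread("pics/w1.png")
hsv=cv2.cvtColor(im,cv2.COLOR_BGR2HSV); m=(hsv[...,1]<60).astype(np.uint8)*255; m[:100]=0;m[290:]=0
m=cv2.morphologyEx(m,cv2.MORPH_CLOSE,np.ones((5,5)))
cs,_=cv2.findContours(m,0,2)
for c in cs:
    if cv2.contourArea(c)>3000:
        P=ray("wrist",c[:,0,:],17,cal)[:,:2].astype(np.float32)
        print(cv2.contourArea(c),cv2.minAreaRect(P),cv2.boundingRect(c))
print(ray("wrist",[(265,161),(346,129),(382,230),(305,255)],17,cal).round(1))
print("ridge",ray("wrist",[(312,170),(333,227)],32,cal).round(1))
go((590,-31,200),-7.6)
E
```

```text
8877.5 ((516.755859375, 266.18182373046875), (70.39057159423828, 91.61459350585938), 89.22543334960938) (264, 128, 118, 128)
[[472.1 233.5  17. ]
 [473.5 302.2  17. ]
 [564.5 299.6  17. ]
 [561.1 229.7  17. ]]
ridge [[490.  267.   32. ]
 [539.6 264.1  32. ]]
t 1.37 tcp [511.7 266.1 200.4] yaz 67.57 tilt [-0.0007 -0.0002] f [ 0.4  0.  -0.3] w 88.1 g 0.0
travel mm [-185.7 -244.8    0.4] len 307.0 twist z 75.17 level twist [-0.02 -0.04  0.  ]
```

Request:
arm_command(
  plan=[
    {"travel":[-0.0232,-0.0306,0],"twist":[0,0,0]},
    {"travel":[-0.0232,-0.0306,0],"twist":[0,0,0]},
    {"travel":[-0.0232,-0.0306,0],"twist":[0,0,0]},
    {"travel":[-0.0232,-0.0306,0],"twist":[0,0,0]},
    {"travel":[-0.0232,-0.0306,0],"twist":[0,0,0]},
    {"travel":[-0.0232,-0.0306,0],"twist":[0,0,0]},
    {"travel":[-0.0232,-0.0306,0],"twist":[0,0,0]},
    {"travel":[-0.0232,-0.0306,0],"twist":[0,0,0]},
    {"travel":[0,0,0],"twist":[0,0,0]},
    {"travel":[0,0,0],"twist":[0,0,0]},
  ],
)

```text
clock: 2.2
tcp_pos: [590.7, -31.2, 201.0]
eef_rot: [0.612, 3.081, 0.0]
ft_force: [0.2, 0.8, 0.2]
width: 88.0
gripper_force: 0.0
```

```bash
python3 - <<'E'
from h import *
st(); cal=calibration("wrist"); im=grab_frame("wrist"); cv2.imwrite("pics/w2.png",im); np.save("pics/w2.npy",cal,allow_pickle=True)
print(proj("wrist",[603,-31,36],cal))
cv2.imwrite("pics/w2c.png",cv2.resize(im[80:330,170:470],(720,600),interpolation=cv2.INTER_CUBIC))
go((483,-216,200),-7.6)
E
```

```text
t 2.20 tcp [590.7 -31.2 201. ] yaz 67.53 tilt [ 0.0007 -0.    ] f [0.2 0.8 0.2] w 88.0 g 0.0
[[325.50924878 212.54276032]]
t 2.25 tcp [590.5 -28.9 200.8] yaz 67.72 tilt [0.0002 0.001 ] f [ 0.6  1.  -0.9] w 88.3 g 0.0
travel mm [  28.5 -213.9    0.5] len 216.0 twist z 75.32 level twist [ 0.06 -0.01  0.  ]
```

View pics/w2c.png

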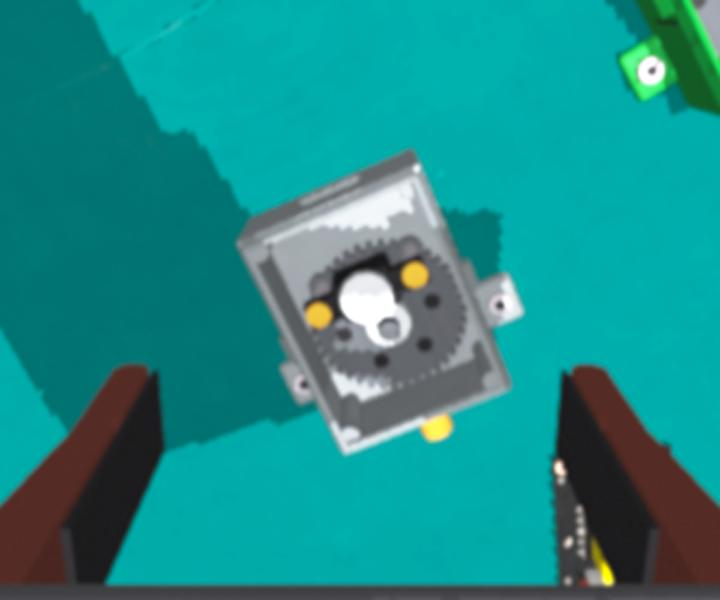

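The wrist crop shows the grey encoder: rim corners near crop (240,244), (418,170), (511,385), (345,453), window at the front (330,190), button (368,298), brass connector at the back.

```bash
python3 - <<'E'
from h import *
cal=np.load("pics/w2.npy",allow_pickle=True).item()
f=lambda a:np.array(a,float)/2.4+[170,80]
c=ray("wrist",f([(240,244),(418,170),(511,385),(345,453)]),36,cal)[:,:2]
print(c.round(1),c.mean(0)); 
for i in range(4): d=c[(i+1)%4]-c[i]; print(np.linalg.norm(d).round(1),np.degrees(np.arctan2(d[1],d[0])).round(1))
print("button z~38",ray("wrist",f([(366,298)]),39,cal),"window",ray("wrist",f([(330,191)]),14,cal))
print("rect",cv2.minAreaRect(c.astype(np.float32)))
E
```

```text
[[563.8 -60.3]
 [563.3   0. ]
 [642.7   2.4]
 [645.2 -58.7]] [603.74821122 -29.14144239]
60.3 90.5
79.5 1.8
61.2 -87.7
81.4 -178.8
button z~38 [[594.68818487 -30.14749786  39.        ]] window [[563.09462735 -30.00094482  14.        ]]
rect ((603.8594360351562, -28.936704635620117), (81.42986297607422, 61.150390625), 1.1711714267730713)
```

Request:
arm_command(
  plan=[
    {"travel":[0.0048,-0.0357,0],"twist":[0,0,0]},
    {"travel":[0.0048,-0.0357,0],"twist":[0,0,0]},
    {"travel":[0.0048,-0.0357,0],"twist":[0,0,0]},
    {"travel":[0.0048,-0.0357,0],"twist":[0,0,0]},
    {"travel":[0.0048,-0.0357,0],"twist":[0,0,0]},
    {"travel":[0.0048,-0.0357,0],"twist":[0,0,0]},
    {"travel":[0,0,0],"twist":[0,0,6.8]},
    {"travel":[0,0,0],"twist":[0,0,6.8]},
    {"travel":[0,0,0],"twist":[0,0,6.8]},
    {"travel":[0,0,0],"twist":[0,0,6.8]},
  ],
)

```text
clock: 3.08
tcp_pos: [483.2, -214.6, 200.7]
eef_rot: [-1.318, -2.852, -0.003]
ft_force: [0.9, -0.1, -0.5]
width: 87.9
gripper_force: 0.0
```

Request:
arm_command(
  plan=[
    {"travel":[0,0,0],"twist":[0,0,6.8]},
    {"travel":[0,0,0],"twist":[0,0,6.8]},
    {"travel":[0,0,0],"twist":[0,0,6.8]},
    {"travel":[0,0,0],"twist":[0,0,6.8]},
    {"travel":[0,0,0],"twist":[0,0,6.8]},
    {"travel":[0,0,0],"twist":[0,0,6.8]},
    {"travel":[0,0,0],"twist":[0,0,6.8]},
    {"travel":[0,0,0],"twist":[0,0,0]},
    {"travel":[0,0,0],"twist":[0,0,0]},
  ],
)

```text
clock: 3.83
tcp_pos: [483.2, -215.0, 200.5]
eef_rot: [-2.347, -2.088, -0.001]
ft_force: [-0.2, -0.1, -0.5]
width: 87.9
gripper_force: 0.0
```

```bash
python3 - <<'E'
from h import *
st(); cal=calibration("wrist"); im=grab_frame("wrist"); cv2.imwrite("pics/w3.png",im); np.save("pics/w3.npy",cal,allow_pickle=True)
E
```

```text
t 3.83 tcp [ 483.2 -215.   200.5] yaz -6.69 tilt [-0.0001  0.0009] f [-0.2 -0.1 -0.5] w 87.9 g 0.0
```

View pics/w3.png

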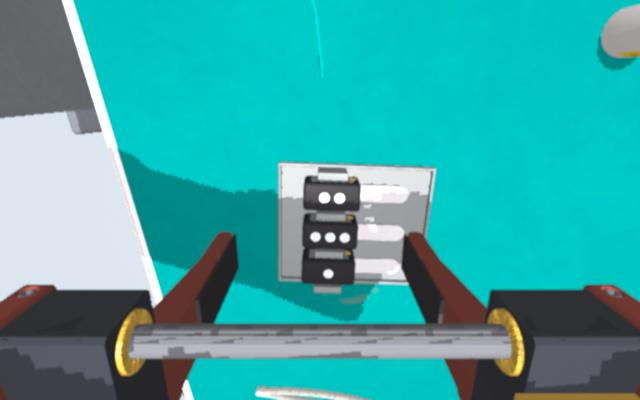

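The two-rivet gauge is the top row in this view: rivets at (324,198) and (340,198), handle x 304–358, blade tip at (408,194). The tray corners are (279,163), (436,168), (279,281).

```bash
python3 - <<'E'
from h import *
cal=np.load("pics/w3.npy",allow_pickle=True).item();im=cv2.imread("pics/w3.png")
g=cv2.cvtColor(im,cv2.COLOR_BGR2GRAY); m=(g>170).astype(np.uint8); m[:185]=0;m[212:]=0;m[:,:312]=0;m[:,350:]=0
n,l,s,c=cv2.connectedComponentsWithStats(m); print([(c[i].round(1).tolist(),int(s[i,4])) for i in range(1,n) if s[i,4]>15])
P=np.array([c[i] for i in range(1,n) if 40<s[i,4]<300])
print("rivets",ray("wrist",P,29,cal).round(1))
d=(g<60).astype(np.uint8);d[:175]=0;d[212:]=0;d[:,:295]=0;d[:,362:]=0
cs,_=cv2.findContours(d,0,2);k=max(cs,key=cv2.contourArea);print(cv2.boundingRect(k))
e=ray("wrist",[(304,198),(358.5,198)],29,cal);print("ends",e.round(1))
t=ray("wrist",[(279,163),(436,168),(279,281)],8,cal);print("tray",t.round(1),ray("wrist",[(409,193.5)],14,cal).round(1))
for u in(e[1]-e[0],t[1]-t[0],t[0]-t[2]): print(np.linalg.norm(u).round(1),np.degrees(np.arctan2(u[1],u[0])).round(1))
E
```

```text
[([324.0, 197.2], 105), ([339.1, 197.9], 106)]
rivets [[ 487.4 -215.4   29. ]
 [ 499.1 -217.4   29. ]]
(304, 202, 55, 9)
ends [[ 471.6 -214.3   29. ]
 [ 514.3 -219.3   29. ]]
tray [[ 453.3 -188.5    8. ]
 [ 582.1 -208.     8. ]
 [ 436.2 -298.8    8. ]] [[ 557.6 -225.5   14. ]]
43.0 -6.8
130.3 -8.6
111.7 81.2
```

Tray yaw is -8.7°, and the gauge position from the tray model, (493.5,-216.6), agrees with the rivets, (493.3,-216.4). I'll go down for the end grasp with the tips about 18 mm up.

Request:
arm_command(
  plan=[
    {"travel":[-0.0003,0.0103,0.01],"twist":[0,0,2.0]},
    {"travel":[0,0,0.03],"twist":[0,0,0]},
    {"travel":[0,0,0.03],"twist":[0,0,0]},
    {"travel":[0,0,0.015],"twist":[0,0,0]},
    {"travel":[0,0,0.01],"twist":[0,0,0]},
    {"travel":[0,0,0.006],"twist":[0,0,0]},
    {"travel":[0,0,0],"twist":[0,0,0]},
    {"travel":[0,0,0],"twist":[0,0,0]},
  ],
)

```text
clock: 4.55
tcp_pos: [492.9, -219.3, 100.2]
eef_rot: [2.39, 2.038, 0.001]
ft_force: [0.3, -0.5, 0.2]
width: 87.8
gripper_force: 0.0
```

```bash
python3 - <<'E'
from h import *
go((493.4,-216.5,98),-8.7)
E
```

```text
t 4.55 tcp [ 492.9 -219.3  100.2] yaz -9.09 tilt [ 0.0009 -0.0001] f [ 0.3 -0.5  0.2] w 87.8 g 0.0
travel mm [2.8 0.1 2.2] len 4.0 twist z -0.39 level twist [ 0.05 -0.    0.  ]
```

```bash
python3 - <<'E'
from h import *
print("top rivets",ray("top",[(407+132/5,205+230/5),(407+130/5,205+257/5)],29).round(1))
for i in range(4):
    cal=calibration("wrist"); T=np.array(cal["extrinsics"]); s=observe(); r=R.from_rotvec(s["eef_rot"]);print(s["tcp_pos"].round(1), r.inv().apply(-T[:3,:3].T@T[:3,3]-s["tcp_pos"]).round(1)); im=grab_frame("wrist")
cv2.imwrite("pics/w4.png",im)
g=cv2.cvtColor(im,cv2.COLOR_BGR2GRAY); m=(g>150).astype(np.uint8)
n,l,S,c=cv2.connectedComponentsWithStats(m)
for i in range(1,n):
    if 60<S[i,4]<900: print(c[i].round(1),S[i],ray("wrist",c[i],29,cal)[0].round(1))
print("tcp axis at z29",proj("wrist",[[*s["tcp_pos"][:2],29]],cal))
E
```

```text
top rivets [[ 496.7 -219.2   29. ]
 [ 484.5 -218.1   29. ]]
[ 492.9 -219.3  100.2] [ 84.2   0.4 -81.1]
[ 493.1 -219.4  100.6] [ 84.2   0.4 -81.1]
[ 493.1 -219.4  100.7] [ 84.2   0.4 -81.1]
[ 493.1 -219.4  100.7] [ 84.2   0.4 -81.1]
[289.5  31.6] [282   0  15  68 365] [ 498.3 -113.7   29. ]
[317.4 221.6] [293 216  49  12 559] [ 496.1 -198.9   29. ]
[305.5 254.3] [298 247  16  15 199] [ 487.3 -215.4   29. ]
[329.2 254.1] [321 247  17  15 202] [ 499.1 -217.2   29. ]
[318.  281.7] [297 278  43   8 303] [ 491.  -232.1   29. ]
[295.5 311.1] [288 305  16  13 167] [ 476.2 -247.9   29. ]
[317.8 311. ] [310 305  16  13 169] [ 488.  -249.8   29. ]
[340.1 310.9] [333 305  16  13 168] [ 499.8 -251.6   29. ]
[517.6 348.4] [509 317  15  59 374] [ 594.  -292.1   29. ]
[120.7 350. ] [115 319  16  56 342] [ 375.7 -257.4   29. ]
[318.4 362.2] [311 358  15  10 128] [ 482.8 -283.6   29. ]
[260.6 362.6] [249 360  29   5  80] [ 450.6 -278.6   29. ]
[316.7 383.7] [298 380  40   8 250] [ 479.4 -298.8   29. ]
tcp axis at z29 [[318.07739961 259.53393929]]
```

View pics/w4.png

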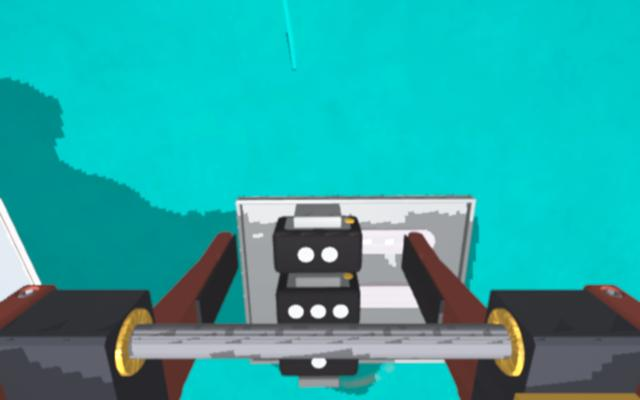

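The rivets measure (487.3,-215.4) and (499.1,-217.2) again, so the gauge position is confirmed. The tool sits 3 mm off sideways; I'll correct that and grip.

Request:
arm_command(
  plan=[
    {"travel":[0.003,-0.0004,0.0013],"twist":[0,0,-0.4]},
    {"travel":[0,0,0.0013],"twist":[0,0,0]},
    {"travel":[0,0,0],"twist":[0,0,0]},
  ],
)

```text
clock: 5.0
tcp_pos: [492.6, -215.7, 97.0]
eef_rot: [-2.383, -2.047, -0.0]
ft_force: [-0.1, 0.1, -0.3]
width: 87.7
gripper_force: 0.0
```

Request:
arm_command(
  plan=[
    {"travel":[0,0,0],"twist":[0,0,0]},
    {"travel":[0,0,0],"twist":[0,0,0]},
    {"travel":[0,0,0],"twist":[0,0,0]},
    {"travel":[0,0,0],"twist":[0,0,0]},
    {"travel":[0,0,0],"twist":[0,0,0]},
    {"travel":[0,0,0],"twist":[0,0,0]},
  ],
  grip=0.04,
  newtons=30,
)

```text
clock: 5.5
tcp_pos: [492.5, -216.2, 97.0]
eef_rot: [2.384, 2.046, -0.0]
ft_force: [-0.2, -0.8, -0.7]
width: 51.5
gripper_force: 0.0
```

```bash
python3 - <<'E'
from h import *
go((493.2,-216.3,98),-8.7)
E
```

```text
t 5.50 tcp [ 492.5 -216.2   97. ] yaz -8.74 tilt [-0. -0.] f [-0.2 -0.8 -0.7] w 51.5 g 0.0
travel mm [-0.   0.7 -1. ] len 1.0 twist z -0.04 level twist [-0.  0.  0.]
```

Request:
arm_command(
  plan=[
    {"travel":[0,0,0],"twist":[0,0,0]},
    {"travel":[0,0,0],"twist":[0,0,0]},
    {"travel":[0,0,0],"twist":[0,0,0]},
    {"travel":[0,0,-0.005],"twist":[0,0,0]},
    {"travel":[0,0,-0.015],"twist":[0,0,0]},
    {"travel":[0,0,-0.02],"twist":[0,0,0]},
  ],
)

```text
clock: 6.0
tcp_pos: [491.5, -215.8, 136.6]
eef_rot: [-2.382, -2.044, 0.003]
ft_force: [0.3, 0.3, -0.2]
width: 45.7
gripper_force: 30.0
```

Request:
arm_command(
  plan=[
    {"travel":[0.026,-0.0053,0],"twist":[0,0,0]},
    {"travel":[0.026,-0.0053,0],"twist":[0,0,0]},
    {"travel":[0.026,-0.0053,0],"twist":[0,0,0]},
    {"travel":[0.026,-0.0053,0],"twist":[0,0,0]},
    {"travel":[0.026,-0.0053,0],"twist":[0,0,0]},
    {"travel":[0.026,-0.0053,0],"twist":[0,0,0]},
    {"travel":[0.0255,-0.0053,0],"twist":[0,0,0]},
    {"travel":[0,0,0.01],"twist":[0,0,-5]},
    {"travel":[0,0,0.01],"twist":[0,0,-5]},
    {"travel":[0,0,0],"twist":[0,0,0]},
  ],
)

```text
clock: 6.83
tcp_pos: [482.6, -30.3, 116.2]
eef_rot: [-2.19, -2.25, 0.002]
ft_force: [0.1, -0.4, -1.2]
width: 45.7
gripper_force: 30.0
```

```bash
python3 - <<'E'
from h import *
go((483.2,-31.5,94.2),1.2)
E
```

```text
t 6.83 tcp [482.6 -30.3 116.2] yaz 1.54 tilt [-0.0021  0.0002] f [ 0.1 -0.4 -1.2] w 45.7 g 30.0
travel mm [-1.3  0.6 22. ] len 22.0 twist z 0.34 level twist [-0.12 -0.01  0.  ]
```

Request:
arm_command(
  plan=[
    {"travel":[-0.0013,0.0006,0.01],"twist":[0,0,0.3]},
    {"travel":[0,0,0.007],"twist":[0,0,0]},
    {"travel":[0,0,0.003],"twist":[0,0,0]},
    {"travel":[0,0,0.0012],"twist":[0,0,0]},
    {"travel":[0,0,0],"twist":[0,0,0]},
    {"travel":[0,0,0],"twist":[0,0,0]},
  ],
)

```text
clock: 7.33
tcp_pos: [484.1, -32.6, 95.9]
eef_rot: [2.204, 2.239, -0.0]
ft_force: [0.6, 0.3, -0.1]
width: 45.9
gripper_force: 30.0
```

Request:
arm_command(
  plan=[
    {"travel":[0,0,0.0015],"twist":[0,0,0]},
    {"travel":[0,0,0],"twist":[0,0,0]},
    {"travel":[0,0,0],"twist":[0,0,0]},
  ],
)

```text
clock: 7.58
tcp_pos: [484.1, -32.4, 94.5]
eef_rot: [2.203, 2.24, 0.0]
ft_force: [-0.6, 0.3, -1.1]
width: 46.3
gripper_force: 30.0
```

Request:
arm_command(
  plan=[
    {"travel":[0,0,0],"twist":[0,0,0]},
    {"travel":[0,0,0],"twist":[0,0,0]},
    {"travel":[0,0,0],"twist":[0,0,0]},
    {"travel":[0,0,0],"twist":[0,0,0]},
    {"travel":[0,0,-0.01],"twist":[0,0,0]},
    {"travel":[0,0,-0.02],"twist":[0,0,0]},
    {"travel":[0,0,-0.03],"twist":[0,0,0]},
    {"travel":[0,0,0],"twist":[0,0,-6.92]},
    {"travel":[0,0,0],"twist":[0,0,-6.92]},
    {"travel":[0,0,0],"twist":[0,0,-6.92]},
  ],
  grip=0.085,
)

```text
clock: 8.42
tcp_pos: [484.4, -32.3, 155.7]
eef_rot: [1.754, 2.604, 0.002]
ft_force: [-0.7, 0.3, 0.1]
width: 85.1
gripper_force: 0.0
```

Request:
arm_command(
  plan=[
    {"travel":[0,0,0],"twist":[0,0,-6.92]},
    {"travel":[0,0,0],"twist":[0,0,-6.92]},
    {"travel":[0,0,0],"twist":[0,0,-6.92]},
    {"travel":[0,0,0],"twist":[0,0,-6.92]},
    {"travel":[0,0,0],"twist":[0,0,-6.92]},
    {"travel":[0,0,0],"twist":[0,0,-6.92]},
    {"travel":[0,0,0],"twist":[0,0,-6.92]},
    {"travel":[0,0,0],"twist":[0,0,-6.92]},
    {"travel":[0,0,0],"twist":[0,0,-6.92]},
    {"travel":[0,0,0],"twist":[0,0,-6.92]},
  ],
  grip=0.05,
)

```text
clock: 9.25
tcp_pos: [484.1, -32.7, 155.1]
eef_rot: [-0.034, 3.141, -0.001]
ft_force: [-1.4, -0.2, -0.4]
width: 49.9
gripper_force: 0.0
```

Request:
arm_command(
  plan=[
    {"travel":[0,0,0],"twist":[0,0,0]},
    {"travel":[0,0,0],"twist":[0,0,0]},
  ],
)

```text
clock: 9.42
tcp_pos: [484.1, -32.7, 154.9]
eef_rot: [-0.019, 3.141, -0.0]
ft_force: [-0.0, -0.8, -0.3]
width: 49.8
gripper_force: 0.0
```

```bash
python3 - <<'E'
from h import *
st(); cal=calibration("wrist"); im=grab_frame("wrist"); cv2.imwrite("pics/w5.png",im); np.save("pics/w5.npy",cal,allow_pickle=True)
g=cv2.cvtColor(im,cv2.COLOR_BGR2GRAY); m=(g>150).astype(np.uint8)
n,l,S,c=cv2.connectedComponentsWithStats(m)
for i in range(1,n):
    if 60<S[i,4]<900 and S[i,2]<40: print(c[i].round(1),S[i],ray("wrist",c[i],26,cal)[0].round(1))
E
```

```text
t 9.42 tcp [484.1 -32.7 154.9] yaz 90.69 tilt [ 0.0005 -0.0001] f [-0.  -0.8 -0.3] w 49.8 g 0.0
[319.  208.2] [313 202  13  14 142] [478.4 -33.2  26. ]
[ 19.3 222. ] [ 13 206  13  33 314] [ 490.5 -234.2   26. ]
[319.1 225. ] [313 219  13  13 135] [490.4 -33.   26. ]
[517.5 230.2] [502 226  32  10 187] [492.7 101.2  26. ]
[538.  290.7] [522 276  32  34 705] [539.8 125.   26. ]
[562.8 282.6] [556 277  15  13 145] [532.9 141.2  26. ]
[512.5 287.5] [506 284  13   9  86] [537.3 106.1  26. ]
[320.5 305. ] [305 300  32  11 331] [553.7 -31.3  26. ]
[204.3 349.3] [200 319  10  57 291] [ 594.6 -119.9   26. ]
[434.5 349.2] [429 319  11  57 348] [592.5  56.6  26. ]
```

View pics/w5.png

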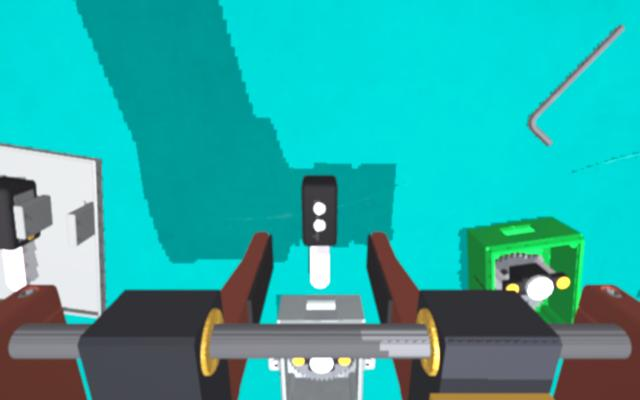

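The gauge stands level in front of the encoder, with rivets at (319,208) and (319,225), so its middle is at (484.4,-33.1). The encoder front face is centred near column 321. I'll regrip by the long sides.

Request:
arm_command(
  plan=[
    {"travel":[-0.0003,-0.0004,0.025],"twist":[0,0,0]},
    {"travel":[0,0,0.02],"twist":[0,0,0]},
    {"travel":[0,0,0.015],"twist":[0,0,0]},
    {"travel":[0,0,0.006],"twist":[0,0,0]},
    {"travel":[0,0,0.003],"twist":[0,0,-0.4]},
    {"travel":[0,0,0],"twist":[0,0,0]},
  ],
)

```text
clock: 9.97
tcp_pos: [484.3, -32.8, 85.2]
eef_rot: [0.035, -3.141, 0.0]
ft_force: [0.1, -0.1, -1.5]
width: 50.0
gripper_force: 0.0
```

Request:
arm_command(
  plan=[
    {"travel":[0,0,0],"twist":[0,0,0]},
    {"travel":[0,0,0],"twist":[0,0,0]},
    {"travel":[0,0,0],"twist":[0,0,0]},
    {"travel":[0,0,0],"twist":[0,0,0]},
    {"travel":[0,0,0],"twist":[0,0,0]},
    {"travel":[0,0,0],"twist":[0,0,0]},
  ],
  grip=0.015,
  newtons=30,
)

```text
clock: 10.47
tcp_pos: [484.7, -32.8, 85.9]
eef_rot: [-0.036, 3.141, 0.0]
ft_force: [-0.5, 0.5, 6.9]
width: 23.9
gripper_force: 30.0
```

```bash
python3 - <<'E'
from h import *
go((539,-30.9,87),91.2)
E
```

```text
t 10.47 tcp [484.7 -32.8  85.9] yaz 91.32 tilt [0.0008 0.0001] f [-0.5  0.5  6.9] w 23.9 g 30.0
travel mm [-54.4   0.6  -1.1] len 54.0 twist z 0.12 level twist [ 0.01  0.05 -0.  ]
```

Request:
arm_command(
  plan=[
    {"travel":[0,0.0009,-0.001],"twist":[0,0,0]},
    {"travel":[-0.006,0,0],"twist":[0,0,0]},
    {"travel":[-0.008,0,0],"twist":[0,0,0]},
    {"travel":[-0.008,0,0],"twist":[0,0,0]},
    {"travel":[0,0,0],"twist":[0,0,0]},
  ],
)

```text
clock: 10.88
tcp_pos: [508.9, -31.2, 86.5]
eef_rot: [-0.037, 3.139, 0.0]
ft_force: [0.5, -0.2, -0.9]
width: 23.6
gripper_force: 30.0
```

```bash
python3 - <<'E'
from h import *
go((539,-30.5,87),91.2); cal=calibration("wrist"); im=grab_frame("wrist"); cv2.imwrite("pics/w6.png",cv2.resize(im[180:325,230:410],(744,600),interpolation=cv2.INTER_CUBIC))
E
```

```text
t 10.88 tcp [508.9 -31.2  86.5] yaz 91.34 tilt [0.0026 0.0002] f [ 0.5 -0.2 -0.9] w 23.6 g 30.0
travel mm [-30.1  -0.1  -0.4] len 30.0 twist z 0.14 level twist [ 0.01  0.15 -0.  ]
```

View pics/w6.png

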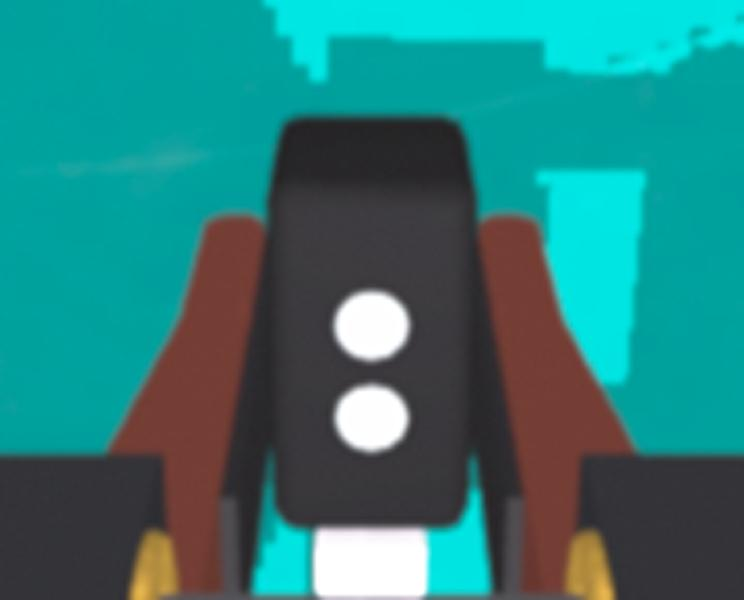

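The gauge is held square between the fingers, its blade already about 10 mm through the window with no force. Going on.

Request:
arm_command(
  plan=[
    {"travel":[-0.006,0,0],"twist":[0,0,0]},
    {"travel":[-0.006,0,0],"twist":[0,0,0]},
    {"travel":[-0.006,0,0],"twist":[0,0,0]},
    {"travel":[-0.006,0,0],"twist":[0,0,0]},
    {"travel":[-0.002,0,0],"twist":[0,0,0]},
    {"travel":[0,0,0],"twist":[0,0,0]},
  ],
)

```text
clock: 11.43
tcp_pos: [533.1, -30.7, 86.4]
eef_rot: [-0.036, 3.141, 0.0]
ft_force: [-0.3, 0.7, -1.6]
width: 23.8
gripper_force: 30.0
```

Request:
arm_command(
  plan=[
    {"travel":[-0.001,0,0],"twist":[0,0,0]},
    {"travel":[-0.001,0,0],"twist":[0,0,0]},
    {"travel":[-0.001,0,0],"twist":[0,0,0]},
  ],
)

```text
clock: 11.68
tcp_pos: [535.1, -30.7, 86.3]
eef_rot: [0.036, -3.141, -0.0]
ft_force: [-0.8, 0.2, -1.0]
width: 24.0
gripper_force: 30.0
```

Request:
arm_command(
  plan=[
    {"travel":[-0.001,0,0],"twist":[0,0,0]},
    {"travel":[-0.001,0,0],"twist":[0,0,0]},
    {"travel":[-0.0005,0,0],"twist":[0,0,0]},
    {"travel":[0,0,0],"twist":[0,0,0]},
  ],
)

```text
clock: 12.02
tcp_pos: [537.9, -30.6, 86.4]
eef_rot: [-0.036, 3.141, 0.0]
ft_force: [-0.4, -0.1, -1.1]
width: 23.8
gripper_force: 30.0
```

Request:
arm_command(
  plan=[
    {"travel":[-0.001,0,0],"twist":[0,0,0]},
    {"travel":[-0.001,0,0],"twist":[0,0,0]},
    {"travel":[0,0,0],"twist":[0,0,0]},
  ],
)

```text
clock: 12.27
tcp_pos: [539.8, -30.6, 86.3]
eef_rot: [0.036, -3.141, -0.0]
ft_force: [-0.1, 0.8, -1.0]
width: 23.9
gripper_force: 30.0
```

Request:
arm_command(
  plan=[
    {"travel":[-0.0007,0,0],"twist":[0,0,0]},
    {"travel":[-0.0007,0,0],"twist":[0,0,0]},
    {"travel":[0,0,0],"twist":[0,0,0]},
  ],
)

```text
clock: 12.52
tcp_pos: [540.0, -30.6, 86.0]
eef_rot: [0.036, -3.138, 0.0]
ft_force: [-4.9, 1.4, 2.3]
width: 23.5
gripper_force: 30.0
```

Request:
arm_command(
  plan=[
    {"travel":[-0.0007,0,0],"twist":[0,0,0]},
    {"travel":[-0.0007,0,0],"twist":[0,0,0]},
    {"travel":[0,0,0],"twist":[0,0,0]},
  ],
)

```text
clock: 12.77
tcp_pos: [540.2, -30.6, 85.9]
eef_rot: [0.036, -3.136, -0.0]
ft_force: [-9.5, -0.4, 6.2]
width: 23.8
gripper_force: 30.0
```

The handle meets the housing at about 9 N. I'll relax the push, lower the handle to the bench and release it.

Request:
arm_command(
  plan=[
    {"travel":[0.0006,0,0.0005],"twist":[0,0,0]},
    {"travel":[0.0006,0,0.0002],"twist":[0,0,0]},
    {"travel":[0,0,0],"twist":[0,0,0]},
  ],
)

```text
clock: 13.02
tcp_pos: [540.0, -30.6, 85.9]
eef_rot: [0.036, -3.139, -0.0]
ft_force: [-9.1, 0.7, 9.6]
width: 24.0
gripper_force: 30.0
```

Request:
arm_command(
  plan=[
    {"travel":[0,0,0],"twist":[0,0,0]},
    {"travel":[0,0,0],"twist":[0,0,0]},
    {"travel":[0,0,0],"twist":[0,0,0]},
    {"travel":[0,0,-0.01],"twist":[0,0,0]},
    {"travel":[0,0,-0.025],"twist":[0,0,0]},
    {"travel":[0,0,-0.03],"twist":[0,0,0]},
    {"travel":[0,0,0],"twist":[0,0,6.92]},
    {"travel":[0,0,0],"twist":[0,0,6.92]},
    {"travel":[0,0,0],"twist":[0,0,6.92]},
    {"travel":[0,0,0],"twist":[0,0,6.92]},
  ],
  grip=0.045,
)

```text
clock: 13.85
tcp_pos: [542.0, -30.5, 151.8]
eef_rot: [0.725, 3.055, 0.001]
ft_force: [0.1, 0.4, -0.1]
width: 45.0
gripper_force: 0.0
```

Request:
arm_command(
  plan=[
    {"travel":[0,0,0],"twist":[0,0,6.92]},
    {"travel":[0,0,0],"twist":[0,0,6.92]},
    {"travel":[0,0,0],"twist":[0,0,6.92]},
    {"travel":[0,0,0],"twist":[0,0,6.92]},
    {"travel":[0,0,0],"twist":[0,0,6.92]},
    {"travel":[0,0,0],"twist":[0,0,6.92]},
    {"travel":[0,0,0],"twist":[0,0,6.92]},
    {"travel":[0,0,0],"twist":[0,0,6.92]},
    {"travel":[0,0,0],"twist":[0,0,6.92]},
    {"travel":[0,0,0],"twist":[0,0,0]},
  ],
)

```text
clock: 14.68
tcp_pos: [541.9, -30.2, 151.2]
eef_rot: [2.198, 2.243, 0.001]
ft_force: [-0.0, 0.5, -0.4]
width: 45.0
gripper_force: 0.0
```

```bash
python3 - <<'E'
from h import *
go((594.7,-29.7,130),1.2); cal=calibration("wrist"); im=grab_frame("wrist"); cv2.imwrite("pics/w7.png",im); np.save("pics/w7.npy",cal,allow_pickle=True)
print(proj("wrist",[[594.7,-29.7,39],[539,-30.5,26]],cal))
E
```

```text
t 14.68 tcp [541.9 -30.2 151.2] yaz 1.16 tilt [0.001  0.0002] f [-0.   0.5 -0.4] w 45.0 g 0.0
travel mm [-0.6 52.8 21.3] len 57.0 twist z -0.04 level twist [ 0.06 -0.01  0.  ]
[[403.26832709 227.95945134]
 [313.91533805 219.67413482]]
```

View pics/w7.png

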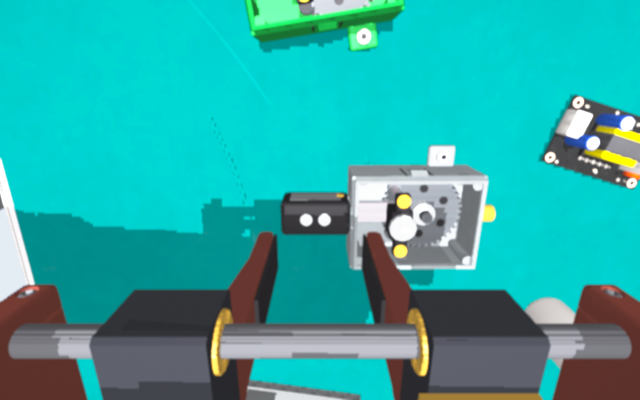

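The picture shows the gauge home against the housing, its blade in the window. The button is at about (402,227), against a predicted (403,228). That was my tenth picture, so from here I go by numbers. Closing the fingers and pressing the head next.

Request:
arm_command(
  plan=[
    {"travel":[-0.0006,0.0264,0],"twist":[0,0,0]},
    {"travel":[0,0.0264,0],"twist":[0,0,0]},
    {"travel":[0,0,0],"twist":[0,0,0]},
    {"travel":[0,0,0],"twist":[0,0,0]},
    {"travel":[0,0,0],"twist":[0,0,0]},
    {"travel":[0,0,0],"twist":[0,0,0]},
    {"travel":[0,0,0.012],"twist":[0,0,0]},
    {"travel":[0,0,0.009],"twist":[0,0,0]},
    {"travel":[0,0,0],"twist":[0,0,0]},
    {"travel":[0,0,0],"twist":[0,0,0]},
  ],
  grip=0.0,
  newtons=20,
)

```text
clock: 15.57
tcp_pos: [593.3, -29.9, 128.5]
eef_rot: [-2.193, -2.247, 0.003]
ft_force: [-0.9, -0.0, 0.6]
width: 0.5
gripper_force: 0.0
```

```bash
python3 - <<'E'
from h import *
go((594.5,-29.6,121.5),1.2)
cal=np.load("pics/w7.npy",allow_pickle=True).item(); im=cv2.imread("pics/w7.png")
print("button",ray("wrist",[(402,227)],39,cal).round(1),"rim",ray("wrist",[(350,181),(487,180),(478,268),(349,268)],36,cal).round(1))
E
```

```text
t 15.57 tcp [593.3 -29.9 128.5] yaz 1.37 tilt [-0.0024 -0.0001] f [-0.9 -0.   0.6] w 0.5 g 0.0
travel mm [0.3 1.3 7. ] len 7.0 twist z 0.17 level twist [-0.14  0.    0.  ]
button [[593.9 -29.1  39. ]] rim [[560.5  -0.9  36. ]
 [643.1   1.3  36. ]
 [647.4 -58.6  36. ]
 [562.6 -60.2  36. ]]
```

Request:
arm_command(
  plan=[
    {"travel":[0.0003,0.0009,0.004],"twist":[0,0,0]},
    {"travel":[0,0,0.003],"twist":[0,0,0]},
    {"travel":[0,0,0],"twist":[0,0,0]},
  ],
)

```text
clock: 15.82
tcp_pos: [594.9, -29.5, 122.1]
eef_rot: [-2.194, -2.248, 0.001]
ft_force: [-0.5, -0.1, 0.2]
width: 0.3
gripper_force: 0.0
```

Request:
arm_command(
  plan=[
    {"travel":[0,0,0.001],"twist":[0,0,0]},
    {"travel":[0,0,0.001],"twist":[0,0,0]},
    {"travel":[0,0,0.001],"twist":[0,0,0]},
    {"travel":[0,0,0],"twist":[0,0,0]},
  ],
)

```text
clock: 16.15
tcp_pos: [595.2, -29.6, 119.8]
eef_rot: [2.195, 2.248, 0.0]
ft_force: [-0.1, -0.3, 0.4]
width: 0.5
gripper_force: 0.3
```

Request:
arm_command(
  plan=[
    {"travel":[0,0,0.001],"twist":[0,0,0]},
    {"travel":[0,0,0.001],"twist":[0,0,0]},
    {"travel":[0,0,0],"twist":[0,0,0]},
  ],
)

```text
clock: 16.4
tcp_pos: [595.2, -29.6, 117.9]
eef_rot: [2.195, 2.248, 0.001]
ft_force: [-0.9, 0.1, 3.6]
width: 0.5
gripper_force: 1.9
```

Request:
arm_command(
  plan=[
    {"travel":[0,0,0.001],"twist":[0,0,0]},
    {"travel":[0,0,0.001],"twist":[0,0,0]},
    {"travel":[0,0,0],"twist":[0,0,0]},
  ],
)

```text
clock: 16.65
tcp_pos: [595.2, -29.6, 115.9]
eef_rot: [2.195, 2.248, 0.001]
ft_force: [-0.6, -0.0, 3.6]
width: 0.6
gripper_force: 1.9
```

Request:
arm_command(
  plan=[
    {"travel":[0,0,0.001],"twist":[0,0,0]},
    {"travel":[0,0,0.001],"twist":[0,0,0]},
    {"travel":[0,0,0],"twist":[0,0,0]},
  ],
)

```text
clock: 16.9
tcp_pos: [595.3, -29.7, 114.4]
eef_rot: [-2.195, -2.247, -0.001]
ft_force: [-2.4, -0.6, 10.1]
width: 0.6
gripper_force: 4.6
```

Request:
arm_command(
  plan=[
    {"travel":[0,0,0.0007],"twist":[0,0,0]},
    {"travel":[0,0,0.0007],"twist":[0,0,0]},
    {"travel":[0,0,0],"twist":[0,0,0]},
  ],
)

```text
clock: 17.15
tcp_pos: [595.4, -29.7, 114.2]
eef_rot: [-2.195, -2.247, -0.002]
ft_force: [-7.1, 1.3, 20.9]
width: 0.4
gripper_force: 10.6
```

The head has stopped at 34 mm under 21 N, as specified. I'll lift off, go back over the gauge and turn for a side grip.

Request:
arm_command(
  plan=[
    {"travel":[0,0,0],"twist":[0,0,0]},
    {"travel":[0,0,-0.005],"twist":[0,0,0]},
    {"travel":[0,0,-0.015],"twist":[0,0,0]},
    {"travel":[0,0,-0.02],"twist":[0,0,0]},
    {"travel":[0,-0.0275,0],"twist":[0,0,0]},
    {"travel":[0,-0.0275,0],"twist":[0,0,0]},
    {"travel":[0,0,0],"twist":[0,0,-6.92]},
    {"travel":[0,0,0],"twist":[0,0,-6.92]},
    {"travel":[0,0,0],"twist":[0,0,-6.92]},
    {"travel":[0,0,0],"twist":[0,0,-6.92]},
  ],
)

```text
clock: 17.98
tcp_pos: [540.0, -30.8, 152.1]
eef_rot: [1.585, 2.712, -0.0]
ft_force: [0.7, -0.1, 0.7]
width: 0.5
gripper_force: 0.0
```

Request:
arm_command(
  plan=[
    {"travel":[0,0,0],"twist":[0,0,-6.92]},
    {"travel":[0,0,0],"twist":[0,0,-6.92]},
    {"travel":[0,0,0],"twist":[0,0,-6.92]},
    {"travel":[0,0,0],"twist":[0,0,-6.92]},
    {"travel":[0,0,0],"twist":[0,0,-6.92]},
    {"travel":[0,0,0],"twist":[0,0,-6.92]},
    {"travel":[0,0,0],"twist":[0,0,-6.92]},
    {"travel":[0,0,0],"twist":[0,0,-6.92]},
    {"travel":[0,0,0],"twist":[0,0,-6.92]},
    {"travel":[0,0,0],"twist":[0,0,0]},
  ],
  grip=0.045,
)

```text
clock: 18.82
tcp_pos: [540.1, -31.1, 152.1]
eef_rot: [0.042, -3.141, -0.0]
ft_force: [1.0, 0.6, -0.2]
width: 45.3
gripper_force: 0.0
```

```bash
python3 - <<'E'
from h import *
go((539.6,-30.5,86),91.2); cal=calibration("wrist"); im=grab_frame("wrist")
g=cv2.cvtColor(im,cv2.COLOR_BGR2GRAY); m=(g>150).astype(np.uint8)
n,l,S,c=cv2.connectedComponentsWithStats(m)
for i in range(1,n):
    if 60<S[i,4]<900 and S[i,2]<40: 
        p=ray("wrist",c[i],26,cal)[0].round(1)
        if abs(p[1]+30)<25:print(S[i],p)
E
```

```text
t 18.82 tcp [540.1 -31.1 152.1] yaz 91.55 tilt [-0.0001  0.0002] f [ 1.   0.6 -0.2] w 45.3 g 0.0
travel mm [ 0.4  0.6 66.1] len 66.0 twist z 0.35 level twist [ 0.01 -0.    0.  ]
[314 203  13  13 135] [533.5 -31.   26. ]
[314 220  13  12 130] [545.4 -30.7  26. ]
[290 273  11  10  61] [585.5 -46.6  26. ]
```

Request:
arm_command(
  plan=[
    {"travel":[0.0003,0.0002,0.025],"twist":[0,0,0.3]},
    {"travel":[0,0,0.02],"twist":[0,0,0]},
    {"travel":[0,0,0.014],"twist":[0,0,0]},
    {"travel":[0,0,0.006],"twist":[0,0,0]},
    {"travel":[0,0,0],"twist":[0,0,0]},
  ],
)

```text
clock: 19.28
tcp_pos: [539.0, -30.7, 85.9]
eef_rot: [0.024, -3.139, 0.0]
ft_force: [-0.5, -0.1, -0.7]
width: 45.2
gripper_force: 0.0
```

Request:
arm_command(
  plan=[
    {"travel":[0,0,0],"twist":[0,0,0]},
    {"travel":[0,0,0],"twist":[0,0,0]},
    {"travel":[0,0,0],"twist":[0,0,0]},
    {"travel":[0,0,0],"twist":[0,0,0]},
    {"travel":[0,0,0],"twist":[0,0,0]},
  ],
  grip=0.015,
  newtons=35,
)

```text
clock: 19.7
tcp_pos: [540.4, -30.6, 88.1]
eef_rot: [-0.028, 3.14, 0.0]
ft_force: [-0.7, -0.7, 4.6]
width: 23.9
gripper_force: 35.0
```

Request:
arm_command(
  plan=[
    {"travel":[0,0,-0.0008],"twist":[0,0,0]},
    {"travel":[0,0,0],"twist":[0,0,0]},
  ],
)

```text
clock: 19.87
tcp_pos: [540.4, -30.5, 88.4]
eef_rot: [-0.028, 3.14, 0.0]
ft_force: [2.6, 0.6, -2.2]
width: 24.0
gripper_force: 35.0
```

Request:
arm_command(
  plan=[
    {"travel":[0.0015,0,0],"twist":[0,0,0]},
    {"travel":[0.0015,0,0],"twist":[0,0,0]},
  ],
)

```text
clock: 20.03
tcp_pos: [539.5, -30.6, 88.8]
eef_rot: [-0.028, 3.135, 0.0]
ft_force: [8.2, 1.9, -3.0]
width: 24.1
gripper_force: 35.0
```

Request:
arm_command(
  plan=[
    {"travel":[0.0015,0,0],"twist":[0,0,0]},
    {"travel":[0.0015,0,0],"twist":[0,0,0]},
  ],
)

```text
clock: 20.2
tcp_pos: [536.7, -30.7, 88.9]
eef_rot: [-0.028, 3.135, 0.0]
ft_force: [4.6, -0.1, -2.4]
width: 23.7
gripper_force: 35.0
```

Request:
arm_command(
  plan=[
    {"travel":[0.0015,0,0],"twist":[0,0,0]},
    {"travel":[0.0015,0,0],"twist":[0,0,0]},
  ],
)

```text
clock: 20.37
tcp_pos: [532.1, -30.9, 88.5]
eef_rot: [-0.028, 3.138, 0.0]
ft_force: [2.9, 0.1, 0.0]
width: 23.4
gripper_force: 35.0
```

The drag was felt: 8.2, 4.6, then 2.9 N. I'll draw the gauge fully out, lift it and carry it to the clear bench right of the tray.

Request:
arm_command(
  plan=[
    {"travel":[0.003,0,0],"twist":[0,0,0]},
    {"travel":[0.004,0,0],"twist":[0,0,0]},
    {"travel":[0.006,0,0],"twist":[0,0,0]},
    {"travel":[0.008,0,0],"twist":[0,0,0]},
    {"travel":[0.01,0,0],"twist":[0,0,0]},
    {"travel":[0.01,0,0],"twist":[0,0,0]},
    {"travel":[0.008,0,0],"twist":[0,0,0]},
    {"travel":[0,0,0],"twist":[0,0,0]},
  ],
)

```text
clock: 21.03
tcp_pos: [479.2, -31.9, 88.1]
eef_rot: [0.028, -3.139, -0.0]
ft_force: [-2.4, 0.2, 9.0]
width: 23.8
gripper_force: 35.0
```

Request:
arm_command(
  plan=[
    {"travel":[0,0,-0.02],"twist":[0,0,0]},
    {"travel":[0,0,-0.03],"twist":[0,0,0]},
    {"travel":[0,-0.03,-0.015],"twist":[0,0,0]},
    {"travel":[-0.002,-0.035,0],"twist":[0,0,0]},
    {"travel":[-0.002,-0.035,0],"twist":[0,0,0]},
    {"travel":[-0.002,-0.035,0],"twist":[0,0,0]},
    {"travel":[-0.002,-0.035,0],"twist":[0,0,0]},
    {"travel":[-0.002,-0.035,0],"twist":[0,0,0]},
    {"travel":[-0.002,-0.035,0],"twist":[0,0,0]},
    {"travel":[-0.002,-0.035,0],"twist":[0,0,0]},
  ],
)

```text
clock: 21.87
tcp_pos: [498.4, -307.1, 151.9]
eef_rot: [0.028, -3.137, -0.004]
ft_force: [0.6, -0.5, -0.7]
width: 23.9
gripper_force: 35.0
```

Request:
arm_command(
  plan=[
    {"travel":[-0.001,-0.035,0],"twist":[0,0,0]},
    {"travel":[-0.001,-0.035,0],"twist":[0,0,0]},
    {"travel":[0,0,0],"twist":[0,0,0]},
    {"travel":[0,0,0],"twist":[0,0,0]},
  ],
)

```text
clock: 22.2
tcp_pos: [501.3, -377.9, 151.8]
eef_rot: [0.021, -3.138, -0.002]
ft_force: [-0.7, 0.8, -1.4]
width: 24.0
gripper_force: 35.0
```

```bash
python3 - <<'E'
from h import *
go((500,-385,88),91); cv2.imwrite("pics/top1.png",grab_frame("top"))
# free bench check around the target, before lowering
cal=calibration("top"); im=cv2.imread("pics/top0.png"); h=cv2.cvtColor(im,cv2.COLOR_BGR2HSV)
G=[(x,y) for x in range(455,590,9) for y in range(-425,-345,8)]
q=proj("top",[[x,y,0] for x,y in G],cal).round().astype(int)
print([g for g,p in zip(G,q) if not(75<h[p[1],p[0],0]<100 and h[p[1],p[0],1]>120)])
E
```

```text
t 22.20 tcp [ 501.3 -377.9  151.8] yaz 90.77 tilt [-0.0037  0.0011] f [-0.7  0.8 -1.4] w 24.0 g 35.0
travel mm [ 1.2 -7.2 63.8] len 64.0 twist z -0.23 level twist [ 0.07 -0.21  0.  ]
[]
```

Request:
arm_command(
  plan=[
    {"travel":[0,0,0.025],"twist":[0.07,-0.2,0]},
    {"travel":[0,0,0.02],"twist":[0,0,0]},
    {"travel":[0,0,0.012],"twist":[0,0,0]},
    {"travel":[0,0,0.003],"twist":[0,0,0]},
    {"travel":[0,0,0.0015],"twist":[0,0,0]},
    {"travel":[0,0,0],"twist":[0,0,0]},
  ],
)

```text
clock: 22.75
tcp_pos: [504.4, -375.8, 91.8]
eef_rot: [-0.029, 3.138, -0.001]
ft_force: [-0.1, -0.1, -0.9]
width: 23.7
gripper_force: 35.0
```

Request:
arm_command(
  plan=[
    {"travel":[0,0,0.001],"twist":[0,0,0]},
    {"travel":[0,0,0],"twist":[0,0,0]},
  ],
)

```text
clock: 22.92
tcp_pos: [504.6, -376.6, 91.5]
eef_rot: [-0.028, 3.137, -0.003]
ft_force: [-0.0, -0.3, -0.6]
width: 23.7
gripper_force: 35.0
```

Request:
arm_command(
  plan=[
    {"travel":[0,0,0.0015],"twist":[0,0,0]},
    {"travel":[0,0,0.001],"twist":[0,0,0]},
    {"travel":[0,0,0],"twist":[0,0,0]},
  ],
)

```text
clock: 23.17
tcp_pos: [504.3, -376.6, 88.2]
eef_rot: [-0.028, 3.138, -0.002]
ft_force: [-0.4, -0.2, -0.5]
width: 23.6
gripper_force: 35.0
```

Request:
arm_command(
  plan=[
    {"travel":[0,0,0.001],"twist":[0,0,0]},
    {"travel":[0,0,0],"twist":[0,0,0]},
  ],
)

```text
clock: 23.33
tcp_pos: [504.3, -376.6, 88.2]
eef_rot: [-0.028, 3.138, -0.002]
ft_force: [-1.3, 2.0, 8.2]
width: 23.9
gripper_force: 35.0
```

Request:
arm_command(
  plan=[
    {"travel":[0,0,0],"twist":[0,0,0]},
    {"travel":[0,0,0],"twist":[0,0,0]},
    {"travel":[0,0,0],"twist":[0,0,0]},
    {"travel":[0,0,-0.01],"twist":[0,0,0]},
    {"travel":[0,0,-0.025],"twist":[0,0,0]},
    {"travel":[0,0,-0.035],"twist":[0,0,0]},
    {"travel":[0,0,-0.03],"twist":[0,0,0]},
    {"travel":[-0.0015,0.04,0],"twist":[0,0,0]},
    {"travel":[-0.0015,0.04,0],"twist":[0,0,0]},
    {"travel":[-0.0015,0.04,0],"twist":[0,0,0]},
  ],
  grip=0.05,
)

```text
clock: 24.17
tcp_pos: [506.2, -255.7, 188.3]
eef_rot: [-0.025, 3.136, -0.003]
ft_force: [0.5, 0.6, -0.5]
width: 50.0
gripper_force: 0.0
```

Request:
arm_command(
  plan=[
    {"travel":[-0.0015,0.04,0],"twist":[0,0,0]},
    {"travel":[-0.0015,0.04,0],"twist":[0,0,0]},
    {"travel":[-0.0015,0.04,0],"twist":[0,0,0]},
    {"travel":[-0.0015,0.04,0],"twist":[0,0,0]},
    {"travel":[-0.0015,0.04,0],"twist":[0,0,0]},
    {"travel":[-0.0015,0.04,0],"twist":[0,0,0]},
    {"travel":[-0.0015,0.04,0],"twist":[0,0,0]},
    {"travel":[-0.0015,0.04,0],"twist":[0,0,0]},
    {"travel":[-0.0015,0.04,0],"twist":[0,0,0]},
    {"travel":[-0.0015,0.04,0],"twist":[0,0,0]},
  ],
)

```text
clock: 25.0
tcp_pos: [513.8, 145.8, 187.3]
eef_rot: [-0.028, 3.137, -0.002]
ft_force: [1.2, -0.0, -0.0]
width: 49.9
gripper_force: 0.0
```

Request:
arm_command(
  plan=[
    {"travel":[-0.0015,0.04,0],"twist":[0,0,0]},
    {"travel":[-0.0015,0.04,0],"twist":[0,0,0]},
    {"travel":[-0.0015,0.03,0],"twist":[0,0,0]},
    {"travel":[0,0,0],"twist":[0,0,0]},
    {"travel":[0,0,0],"twist":[0,0,0]},
  ],
)

```text
clock: 25.42
tcp_pos: [516.1, 256.2, 186.8]
eef_rot: [-0.034, 3.138, -0.001]
ft_force: [0.2, -1.1, 0.1]
width: 50.4
gripper_force: 0.0
```

```bash
python3 - <<'E'
from h import *
go((516.8,266.2,99.5),89); cal=calibration("wrist"); im=grab_frame("wrist"); cv2.imwrite("pics/w8.png",im); np.save("pics/w8.npy",cal,allow_pickle=True)
h=cv2.cvtColor(im,cv2.COLOR_BGR2HSV); m=(h[...,1]<60).astype(np.uint8)
c=proj("wrist",[516.8,266.2,17],cal)[0]; print(c); m[int(c[1])+100:]=0; m=cv2.morphologyEx(m,cv2.MORPH_OPEN,np.ones((3,3)))
cs,_=cv2.findContours(m,0,2)
for k in cs:
    if cv2.contourArea(k)>2000:
        P=ray("wrist",k[:,0,:],17,cal)[:,:2].astype(np.float32); print(cv2.boundingRect(k),cv2.minAreaRect(P))
# top view: gauge standing check + old spot
t=grab_frame("top"); cv2.imwrite("pics/top2.png",t); ct=calibration("top")
g=cv2.cvtColor(t,cv2.COLOR_BGR2GRAY); p=proj("top",[504,-377,26],ct)[0].astype(int); w=g[p[1]-40:p[1]+25,p[0]-20:p[0]+20]
cs,_=cv2.findContours(((w<70)|(w>170)).astype(np.uint8),0,2)
for k in cs:
    if cv2.contourArea(k)>20:
        b=k[:,0,:]+[p[0]-20,p[1]-40]; print("gauge",cv2.minAreaRect(ray("top",b,20,ct)[:,:2].astype(np.float32)))
E
```

```text
t 25.42 tcp [516.1 256.2 186.8] yaz 91.25 tilt [ 0.0038 -0.0004] f [ 0.2 -1.1  0.1] w 50.4 g 0.0
travel mm [-0.6 10.1 87.3] len 88.0 twist z 2.25 level twist [-0.03  0.22  0.  ]
[332.55729145 197.27379735]
(112, 194, 66, 63) ((546.2960205078125, 114.59844970703125), (54.28537368774414, 44.206363677978516), 9.994096755981445)
(287, 137, 103, 160) ((539.1016845703125, 268.73260498046875), (145.26795959472656, 80.68863677978516), 7.44100284576416)
gauge ((521.5557250976562, -375.0299072265625), (84.7784652709961, 29.70879554748535), 0.2935435175895691)
```

```bash
python3 - <<'E'
from h import *
cal=np.load("pics/w8.npy",allow_pickle=True).item(); im=cv2.imread("pics/w8.png")
h=cv2.cvtColor(im,cv2.COLOR_BGR2HSV); m=(h[...,1]<60)
L=[];Rr=[]
for r in range(150,236,12):
    x=np.where(m[r,270:400])[0]+270
    a,b=ray("wrist",[(x[0]-.5,r),(x[-1]+.5,r)],17,cal); print(r,x[0],x[-1],a.round(1)[:2],b.round(1)[:2])
c=[np.where(m[100:300,q])[0][0]+100 for q in(310,330,350)]; print(c,[np.where(m[100:300,q])[0][-1]+100 for q in(310,330,350)]); print(ray("wrist",[(330,c[1]-.5)],17,cal))
E
```

```text
150 288 381 [480.2 231.2] [478.7 301.6]
162 288 380 [489.3 231.2] [487.8 301.5]
174 288 379 [498.7 231.1] [497.2 301.5]
186 288 377 [508.3 231. ] [506.8 300.7]
198 288 376 [518.2 230.9] [516.7 300.6]
210 288 375 [528.2 230.9] [526.7 300.6]
222 288 374 [538.5 230.8] [537.  300.5]
234 287 384 [549.1 229.9] [547.4 309.4]
[np.int64(138), np.int64(139), np.int64(139)] [np.int64(249), np.int64(249), np.int64(250)]
[[470.89554327 262.78490107  17.        ]]
```

The cover is at (516.5,266.0), yaw -0.8°, matching the first look. The gauge lies where it was set. Gripping the ridge now.

Request:
arm_command(
  plan=[
    {"travel":[-0.0005,0.0099,0.03],"twist":[0,0.2,2.0]},
    {"travel":[0,0,0.03],"twist":[0,0,0]},
    {"travel":[0,0,0.018],"twist":[0,0,0]},
    {"travel":[0,0,0.006],"twist":[0,0,0]},
    {"travel":[0,0,0],"twist":[0,0,0]},
    {"travel":[0,0,0],"twist":[0,0,0]},
  ],
  grip=0.03,
)

```text
clock: 26.02
tcp_pos: [517.7, 262.7, 103.1]
eef_rot: [0.03, 3.141, -0.002]
ft_force: [-0.2, -0.3, -0.0]
width: 30.3
gripper_force: 0.0
```

```bash
python3 - <<'E'
from h import *
go((516.5,266.0,99.5),89.2)
E
```

```text
t 26.02 tcp [517.7 262.7 103.1] yaz 88.92 tilt [ 0.0006 -0.0015] f [-0.2 -0.3 -0. ] w 30.3 g 0.0
travel mm [1.2 3.3 3.6] len 5.0 twist z -0.28 level twist [-0.08  0.03  0.  ]
```

Request:
arm_command(
  plan=[
    {"travel":[0.0012,0.0033,0.002],"twist":[-0.08,0,-0.3]},
    {"travel":[0,0,0.0016],"twist":[0,0,0]},
    {"travel":[0,0,0],"twist":[0,0,0]},
  ],
)

```text
clock: 26.27
tcp_pos: [516.1, 267.6, 99.6]
eef_rot: [0.018, 3.14, 0.002]
ft_force: [0.1, -0.7, -0.3]
width: 29.7
gripper_force: 0.0
```

Request:
arm_command(
  plan=[
    {"travel":[0,0,0],"twist":[0,0,0]},
    {"travel":[0,0,0],"twist":[0,0,0]},
    {"travel":[0,0,0],"twist":[0,0,0]},
    {"travel":[0,0,0],"twist":[0,0,0]},
  ],
  grip=0.004,
  newtons=35,
)

```text
clock: 26.6
tcp_pos: [515.9, 267.1, 99.0]
eef_rot: [0.019, 3.141, 0.0]
ft_force: [-0.6, -1.2, 2.2]
width: 11.8
gripper_force: 35.0
```

```bash
python3 - <<'E'
from h import *
go((516.5,266.0,99.5),89.2)
E
```

```text
t 26.60 tcp [515.9 267.1  99. ] yaz 89.32 tilt [0.0003 0.0003] f [-0.6 -1.2  2.2] w 11.8 g 35.0
travel mm [-0.6 -1.1 -0.5] len 1.0 twist z 0.12 level twist [ 0.02  0.02 -0.  ]
```

Request:
arm_command(
  plan=[
    {"travel":[0,0,-0.01],"twist":[0,0,0]},
    {"travel":[0,0,-0.025],"twist":[0,0,0]},
    {"travel":[0,0,-0.025],"twist":[0,0,0]},
    {"travel":[-0.0101,-0.0328,-0.02],"twist":[0,0,0]},
    {"travel":[-0.0101,-0.0328,0],"twist":[0,0,0]},
    {"travel":[-0.0101,-0.0328,0],"twist":[0,0,0]},
    {"travel":[-0.0101,-0.0328,0],"twist":[0,0,0]},
    {"travel":[-0.0101,-0.0328,0],"twist":[0,0,0]},
    {"travel":[-0.0101,-0.0328,0],"twist":[0,0,0]},
    {"travel":[-0.0101,-0.0328,0],"twist":[0,0,0]},
  ],
)

```text
clock: 27.43
tcp_pos: [584.0, 35.1, 179.4]
eef_rot: [0.018, 3.141, 0.001]
ft_force: [0.5, -0.1, 0.4]
width: 11.8
gripper_force: 35.0
```

Request:
arm_command(
  plan=[
    {"travel":[-0.0101,-0.0328,0],"twist":[0,0,0]},
    {"travel":[-0.0101,-0.0328,0],"twist":[0,0,-1.8]},
    {"travel":[0,0,0.01],"twist":[0,0,0]},
    {"travel":[0,0,0],"twist":[0,0,0]},
    {"travel":[0,0,0],"twist":[0,0,0]},
    {"travel":[0,0,0],"twist":[0,0,0]},
  ],
)

```text
clock: 27.93
tcp_pos: [603.0, -27.5, 169.0]
eef_rot: [0.034, -3.141, -0.002]
ft_force: [0.5, 0.7, -0.9]
width: 11.3
gripper_force: 35.0
```

```bash
python3 - <<'E'
from h import *
go((603.6,-29.3,140),91.1)
cal=calibration("wrist");im=grab_frame("wrist");cv2.imwrite("pics/w9.png",im);np.save("pics/w9.npy",cal,allow_pickle=True)
s=observe()
# held cover: side edges at its top (z = tcp-99+17)
h=cv2.cvtColor(im,cv2.COLOR_BGR2HSV); m=h[...,1]<60; z=s["tcp_pos"][2]-82
for X in (570,585,600,615):
    r=int(proj("wrist",[X,-29.3,z],cal)[0,1]); x=np.where(m[r,200:440])[0]+200
    if len(x): a,b=ray("wrist",[(x[0]-.5,r),(x[-1]+.5,r)],z,cal); print(r,x[0],x[-1],a.round(1),b.round(1))
c=[int(np.where(m[60:330,q])[0][0])+60 for q in(300,320,340)];print(c,ray("wrist",[(320,c[1]-.5)],z,cal).round(1))
E
```

```text
t 27.93 tcp [603.  -27.5 169. ] yaz 91.23 tilt [-0.0002  0.0012] f [ 0.5  0.7 -0.9] w 11.3 g 35.0
travel mm [-0.5 -1.9 29. ] len 29.0 twist z 0.13 level twist [ 0.07 -0.01  0.  ]
190 251 388 [570.7 -63.   87.1] [569.2   6.7  87.1]
217 253 386 [585.3 -62.6  87.1] [583.9   6.9  87.1]
243 255 384 [600.1 -62.1  87.1] [598.7   7.   87.1]
268 256 383 [615.2 -62.1  87.1] [613.8   7.7  87.1]
[147, 147, 147] [[547.8 -28.4  87.1]]
```

```bash
python3 - <<'E'
from h import *
cal=np.load("pics/w9.npy",allow_pickle=True).item(); im=cv2.imread("pics/w9.png")
h=cv2.cvtColor(im,cv2.COLOR_BGR2HSV); m=h[...,1]<70
for r in range(146,190,3):
    x=np.where(m[r,200:440])[0]+200
    if len(x): a,b=ray("wrist",[(x[0]-.5,r),(x[-1]+.5,r)],0,cal); print(r,x[0],x[-1],a[:2].round(1),b[:2].round(1),round(float(b[1]-a[1]),1), im[r,320])
E
```

```text
146 305 330 [563.  -39.4] [562.6 -20. ] 19.3 [137 135  99]
149 272 359 [565.8 -63.9] [564.4   1.7] 65.6 [192 188 180]
152 270 361 [568.1 -65.5] [566.7   3.3] 68.8 [126 123 118]
155 267 364 [570.4 -67.8] [568.9   5.7] 73.5 [161 155 150]
158 268 363 [572.7 -67.1] [571.2   5.1] 72.2 [161 157 150]
161 268 363 [575.  -67.2] [573.5   5.2] 72.4 [186 181 173]
164 255 384 [577.5 -77. ] [575.5  21.3] 98.3 [131 126 121]
167 252 386 [579.9 -79.4] [577.8  23. ] 102.4 [130 126 121]
170 250 389 [582.2 -81. ] [580.   25.4] 106.5 [228 225 217]
173 250 389 [584.6 -81.1] [582.4  25.6] 106.8 [253 253 251]
176 250 389 [586.9 -81.2] [584.7  25.8] 107.1 [254 253 251]
179 250 389 [589.3 -81.3] [587.1  26. ] 107.4 [254 253 251]
182 250 389 [591.7 -81.4] [589.5  26.2] 107.7 [254 253 252]
185 251 388 [594.1 -80.8] [591.9  25.7] 106.4 [254 253 252]
188 251 388 [596.5 -80.9] [594.3  25.9] 106.7 [254 253 252]
```

Request:
arm_command(
  plan=[
    {"travel":[-0.0006,-0.0022,0.01],"twist":[0,0,0.1]},
    {"travel":[0,0,0.012],"twist":[0,0,0]},
    {"travel":[0,0,0.007],"twist":[0,0,0]},
    {"travel":[0,0,0],"twist":[0,0,0]},
    {"travel":[0,0,0],"twist":[0,0,0]},
  ],
)

```text
clock: 28.4
tcp_pos: [603.3, -31.1, 138.6]
eef_rot: [0.029, -3.139, -0.0]
ft_force: [-0.5, 0.2, 0.3]
width: 11.7
gripper_force: 35.0
```

```bash
python3 - <<'E'
from h import *
go((603.7,-29.6,133),91.1)
E
```

```text
t 28.40 tcp [603.3 -31.1 138.6] yaz 91.04 tilt [-0.002   0.0002] f [-0.5  0.2  0.3] w 11.7 g 35.0
travel mm [-0.5  1.5  5.6] len 6.0 twist z -0.06 level twist [ 0.01 -0.12  0.  ]
```

Request:
arm_command(
  plan=[
    {"travel":[-0.0004,0.0014,0.002],"twist":[0,-0.1,0]},
    {"travel":[0,0,0.0015],"twist":[0,0,0]},
    {"travel":[0,0,0],"twist":[0,0,0]},
  ],
)

```text
clock: 28.65
tcp_pos: [604.3, -29.7, 136.1]
eef_rot: [-0.028, 3.14, 0.001]
ft_force: [0.2, 0.6, -0.5]
width: 11.6
gripper_force: 35.0
```

Request:
arm_command(
  plan=[
    {"travel":[0,0,0.001],"twist":[0,0,0]},
    {"travel":[0,0,0.001],"twist":[0,0,0]},
    {"travel":[0,0,0],"twist":[0,0,0]},
  ],
)

```text
clock: 28.9
tcp_pos: [604.2, -30.0, 134.1]
eef_rot: [-0.028, 3.14, 0.0]
ft_force: [-0.2, 0.1, -0.5]
width: 11.5
gripper_force: 35.0
```

```bash
python3 - <<'E'
from h import *
s,_=st(); print(s["wrist_torque"].round(2))
E
```

```text
t 28.90 tcp [604.2 -30.  134.1] yaz 91.02 tilt [0.0018 0.0003] f [-0.2  0.1 -0.5] w 11.5 g 35.0
[ 0.01 -0.01 -0.04]
```

Request:
arm_command(
  plan=[
    {"travel":[0,0,0.001],"twist":[0,0,0]},
    {"travel":[0,0,0.001],"twist":[0,0,0]},
    {"travel":[0,0,0],"twist":[0,0,0]},
  ],
)

```text
clock: 29.15
tcp_pos: [604.2, -29.9, 132.0]
eef_rot: [-0.028, 3.14, 0.0]
ft_force: [-0.4, -0.4, -0.3]
width: 11.5
gripper_force: 35.0
```

Request:
arm_command(
  plan=[
    {"travel":[0,0,0.001],"twist":[0,0,0]},
    {"travel":[0,0,0.001],"twist":[0,0,0]},
    {"travel":[0,0,0],"twist":[0,0,0]},
  ],
)

```text
clock: 29.4
tcp_pos: [604.4, -29.9, 130.6]
eef_rot: [-0.028, 3.14, 0.0]
ft_force: [-1.7, -0.3, 5.1]
width: 11.6
gripper_force: 35.8
```

Request:
arm_command(
  plan=[
    {"travel":[0,0,0.0007],"twist":[0,0,0]},
    {"travel":[0,0,0.0005],"twist":[0,0,0]},
    {"travel":[0,0,0],"twist":[0,0,0]},
  ],
)

```text
clock: 29.65
tcp_pos: [604.7, -29.9, 130.0]
eef_rot: [-0.028, 3.139, 0.001]
ft_force: [-2.5, 0.6, 7.3]
width: 11.3
gripper_force: 37.6
```

Request:
arm_command(
  plan=[
    {"travel":[0,0,0],"twist":[0,0,0]},
    {"travel":[0,0,0],"twist":[0,0,0]},
    {"travel":[0,0,-0.008],"twist":[0,0,0]},
    {"travel":[0,0,-0.012],"twist":[0,0,0]},
    {"travel":[0,0,0],"twist":[0,0,0]},
  ],
  grip=0.03,
)

```text
clock: 30.07
tcp_pos: [605.6, -30.0, 151.6]
eef_rot: [-0.028, 3.136, 0.0]
ft_force: [-0.1, 0.3, -0.4]
width: 30.0
gripper_force: 0.0
```

Request:
arm_command(
  plan=[
    {"travel":[0,0,0],"twist":[0,0,0]},
    {"travel":[0,0,0],"twist":[0,0,0]},
    {"travel":[0,0,0],"twist":[0,0,0]},
    {"travel":[0,0,0],"twist":[0,0,0]},
    {"travel":[0,0,0],"twist":[0,0,0]},
    {"travel":[0,0,0],"twist":[0,0,0]},
  ],
  grip=0.0,
  newtons=20,
)

```text
clock: 30.57
tcp_pos: [604.1, -29.9, 148.7]
eef_rot: [-0.028, 3.14, 0.0]
ft_force: [0.3, 0.2, -0.6]
width: 0.5
gripper_force: 0.0
```

```bash
python3 - <<'E'
from h import *
go((604.3,-29.6,143),91.1)
cal=calibration("wrist");im=grab_frame("wrist");cv2.imwrite("pics/w10.png",im)
h=cv2.cvtColor(im,cv2.COLOR_BGR2HSV); m=h[...,1]<60
for X in (568,585,600,620):
    r=int(proj("wrist",[X,-29.6,48],cal)[0,1]); x=np.where(m[r,200:440])[0]+200
    if len(x): a,b=ray("wrist",[(x[0]-.5,r),(x[-1]+.5,r)],48,cal); print(r,x[0],x[-1],a.round(1),b.round(1),round(b[1]-a[1],1))
E
```

```text
t 30.57 tcp [604.1 -29.9 148.7] yaz 91.03 tilt [0.0013 0.0003] f [ 0.3  0.2 -0.6] w 0.5 g 0.0
travel mm [-0.2  0.3  5.7] len 6.0 twist z -0.07 level twist [ 0.01  0.07 -0.  ]
174 257 383 [568.3 -65.6  48. ] [567.1   4.9  48. ] 70.4
203 259 380 [585.4 -65.1  48. ] [584.2   4.4  48. ] 69.6
227 257 382 [600.3 -66.9  48. ] [599.    6.7  48. ] 73.5
258 263 376 [620.5 -64.1  48. ] [619.3   4.6  48. ] 68.6
```

Request:
arm_command(
  plan=[
    {"travel":[-0.0005,0,0.003],"twist":[0,0,0]},
    {"travel":[0,0,0.002],"twist":[0,0,0]},
    {"travel":[0,0,0.001],"twist":[0,0,0]},
    {"travel":[0,0,0],"twist":[0,0,0]},
  ],
)

```text
clock: 30.95
tcp_pos: [604.5, -29.9, 142.6]
eef_rot: [-0.028, 3.141, 0.0]
ft_force: [0.4, -0.2, 0.8]
width: 0.5
gripper_force: 0.2
```

Request:
arm_command(
  plan=[
    {"travel":[0,0,0.001],"twist":[0,0,0]},
    {"travel":[0,0,0.001],"twist":[0,0,0]},
    {"travel":[0,0,0],"twist":[0,0,0]},
  ],
)

```text
clock: 31.2
tcp_pos: [605.2, -29.9, 141.4]
eef_rot: [-0.028, 3.139, 0.0]
ft_force: [-0.5, -0.3, 3.9]
width: 0.3
gripper_force: 1.8
```

Request:
arm_command(
  plan=[
    {"travel":[0,0,0.001],"twist":[0,0,0]},
    {"travel":[0,0,0.0005],"twist":[0,0,0]},
    {"travel":[0,0,0],"twist":[0,0,0]},
  ],
)

```text
clock: 31.45
tcp_pos: [605.4, -29.9, 140.3]
eef_rot: [-0.028, 3.138, 0.001]
ft_force: [-0.7, 0.9, 7.1]
width: 0.4
gripper_force: 3.4
```

Request:
arm_command(
  plan=[
    {"travel":[0,0,0.001],"twist":[0,0,0]},
    {"travel":[0,0,0.0005],"twist":[0,0,0]},
    {"travel":[0,0,0],"twist":[0,0,0]},
  ],
)

```text
clock: 31.7
tcp_pos: [605.5, -29.9, 139.9]
eef_rot: [-0.028, 3.138, 0.001]
ft_force: [-5.0, 0.8, 17.6]
width: 0.4
gripper_force: 8.1
```

Request:
arm_command(
  plan=[
    {"travel":[0,0,0.001],"twist":[0,0,0]},
    {"travel":[0,0,0.0005],"twist":[0,0,0]},
    {"travel":[0,0,0],"twist":[0,0,0]},
  ],
)

```text
clock: 31.95
tcp_pos: [605.5, -29.9, 139.7]
eef_rot: [-0.028, 3.138, 0.001]
ft_force: [-6.9, 0.2, 27.2]
width: 0.5
gripper_force: 13.2
```

Request:
arm_command(
  plan=[
    {"travel":[0,0,0.001],"twist":[0,0,0]},
    {"travel":[0,0,0.0005],"twist":[0,0,0]},
    {"travel":[0,0,0],"twist":[0,0,0]},
  ],
)

```text
clock: 32.2
tcp_pos: [605.6, -29.9, 139.5]
eef_rot: [-0.027, 3.138, 0.001]
ft_force: [-12.1, -1.0, 38.0]
width: 0.4
gripper_force: 18.4
```

It didn't snap: 38 N with the underside near 27.5 mm. I'm backing off and measuring how the cover sits.

Request:
arm_command(
  plan=[
    {"travel":[0,0,-0.008],"twist":[0,0,0]},
    {"travel":[0,0,-0.02],"twist":[0,0,0]},
    {"travel":[0.02,0,-0.02],"twist":[0,0,0]},
    {"travel":[0.02,0,0],"twist":[0,0,0]},
    {"travel":[0,0,0],"twist":[0,0,0]},
    {"travel":[0,0,0],"twist":[0,0,0]},
  ],
  grip=0.05,
)

```text
clock: 32.7
tcp_pos: [564.2, -30.7, 182.9]
eef_rot: [-0.028, 3.14, 0.0]
ft_force: [0.8, 0.5, 0.3]
width: 37.4
gripper_force: 0.0
```

```bash
cat > cov.py <<'E'
from h import *
import sys
st(); cal=calibration("wrist");im=grab_frame("wrist");cv2.imwrite(f"pics/{sys.argv[1]}.png",im)
h=cv2.cvtColor(im,cv2.COLOR_BGR2HSV); m=h[...,1]<60
Z=float(sys.argv[2]); pr=lambda P:proj("wrist",P,cal).round(1)
print("expected top corners",pr([[604.5+sx*45.5,-29.8+sy*35.5+sx*.9,Z] for sx,sy in((-1,-1),(-1,1),(1,1),(1,-1))]).tolist())
for X in range(556,652,8):
    r=int(round(pr([X,-29.8,Z])[0,1])); x=np.where(m[r,180:460])[0]+180
    if len(x): 
        a,b=ray("wrist",[(x[0]-.5,r),(x[-1]+.5,r)],Z,cal); print(X,r,x[0],x[-1],a[1].round(1),b[1].round(1),"w",round(b[1]-a[1],1))
for q in (290,320,350): print(q,[(int(i),int(v)) for i,v in enumerate(cv2.cvtColor(im,cv2.COLOR_BGR2GRAY)[:,q]) if i%3==0 and 110<i<300])
E
python3 cov.py w11 47
```

```text
t 32.70 tcp [564.2 -30.7 182.9] yaz 91.02 tilt [0.0015 0.0003] f [0.8 0.5 0.3] w 37.4 g 0.0
expected top corners [[267.7, 204.4], [371.7, 206.1], [366.4, 317.8], [273.6, 316.5]]
556 201 277 459 -60.1 64.2 w 124.3
564 212 269 370 -65.8 4.2 w 70.0
572 223 269 369 -66.0 4.1 w 70.1
580 233 268 370 -67.0 5.2 w 72.2
588 244 263 375 -70.8 9.3 w 80.1
596 254 260 379 -73.2 12.7 w 85.9
604 264 275 384 -62.6 16.9 w 79.5
612 274 248 391 -82.5 22.7 w 105.2
620 283 270 396 -66.7 27.0 w 93.7
628 292 180 459 -133.9 74.5 w 208.4
636 302 180 459 -134.9 75.8 w 210.7
644 310 180 459 -135.6 76.8 w 212.5
290 [(111, 148), (114, 147), (117, 148), (120, 148), (123, 148), (126, 148), (129, 148), (132, 150), (135, 151), (138, 150), (141, 149), (144, 150), (147, 149), (150, 148), (153, 148), (156, 148), (159, 127), (162, 99), (165, 100), (168, 100), (171, 99), (174, 100), (177, 101), (180, 101), (183, 101), (186, 100), (189, 110), (192, 126), (195, 126), (198, 127), (201, 129), (204, 133), (207, 136), (210, 152), (213, 192), (216, 195), (219, 196), (222, 197), (225, 198), (228, 197), (231, 195), (234, 195), (23
[... 1068 characters left out ...]
151), (126, 148), (129, 150), (132, 148), (135, 148), (138, 149), (141, 148), (144, 147), (147, 148), (150, 148), (153, 147), (156, 110), (159, 101), (162, 101), (165, 101), (168, 102), (171, 102), (174, 101), (177, 100), (180, 100), (183, 100), (186, 99), (189, 115), (192, 127), (195, 127), (198, 127), (201, 139), (204, 147), (207, 147), (210, 156), (213, 225), (216, 228), (219, 229), (222, 229), (225, 247), (228, 248), (231, 248), (234, 252), (237, 217), (240, 199), (243, 198), (246, 199), (249, 216), (252, 251), (255, 252), (258, 252), (261, 252), (264, 252), (267, 252), (270, 252), (273, 251), (276, 251), (279, 251), (282, 251), (285, 251), (288, 251), (291, 251), (294, 252), (297, 252)]
```

```bash
python3 - <<'E'
from h import *
cal=calibration("wrist"); im=grab_frame("wrist"); g=cv2.cvtColor(im,cv2.COLOR_BGR2GRAY)
for q in (285,305,335,355): print(q,g[186:216,q].tolist())
print("rows: foot",[(F,proj("wrist",[F,-30,0],cal)[0,1].round(1)) for F in(562,563,564)])
for F in(558,560,562): print(F,[(z,proj("wrist",[F,-30,z],cal)[0,1].round(1)) for z in(22,26,30,39,43,47)])
for z in (39.4,43,47): print(z,"front edge x at row 211.5",ray("wrist",[(320,211.5)],z,cal)[0,0].round(1),"width",(ray("wrist",[(370.5,214)],z,cal)-ray("wrist",[(268.5,214)],z,cal))[0,1].round(1))
print("far edge scan x=330..",g[262:320,300].tolist())
t=grab_frame("top"); ct=calibration("top"); cv2.imwrite("pics/top3.png",t)
E
```

```text
285 [100, 100, 109, 117, 122, 125, 125, 126, 127, 127, 127, 126, 127, 128, 129, 131, 132, 133, 134, 135, 137, 138, 140, 154, 172, 185, 193, 195, 195, 196]
305 [101, 102, 114, 121, 126, 136, 150, 159, 160, 159, 151, 136, 127, 127, 130, 133, 134, 135, 135, 135, 137, 136, 140, 156, 175, 190, 196, 198, 198, 199]
335 [101, 100, 112, 121, 125, 125, 124, 125, 125, 125, 125, 124, 125, 126, 131, 134, 135, 136, 136, 136, 136, 136, 139, 150, 170, 189, 196, 198, 199, 199]
355 [100, 99, 112, 123, 126, 126, 126, 127, 127, 128, 127, 127, 127, 130, 134, 137, 141, 144, 147, 148, 149, 150, 156, 182, 227, 247, 251, 252, 252, 252]
rows: foot [(562, np.float64(188.2)), (563, np.float64(189.3)), (564, np.float64(190.5))]
558 [(22, np.float64(191.7)), (26, np.float64(193.3)), (30, np.float64(195.0)), (39, np.float64(199.0)), (43, np.float64(200.9)), (47, np.float64(202.9))]
560 [(22, np.float64(194.2)), (26, np.float64(195.9)), (30, np.float64(197.6)), (39, np.float64(201.7)), (43, np.float64(203.6)), (47, np.float64(205.6))]
562 [(22, np.float64(196.7)), (26, np.float64(198.4)), (30, np.float64(200.2)), (39, np.float64(204.4)), (43, np.float64(206.4)), (47, np.float64(208.4))]
39.4 front edge x at row 211.5 567.2 width 72.6
43 front edge x at row 211.5 565.8 width 71.4
47 front edge x at row 211.5 564.3 width 70.1
far edge scan x=330.. [252, 252, 252, 252, 252, 252, 252, 252, 251, 251, 251, 251, 251, 251, 251, 252, 252, 251, 251, 251, 251, 252, 252, 252, 252, 251, 251, 251, 251, 251, 251, 251, 251, 251, 251, 251, 251, 251, 251, 251, 251, 251, 251, 251, 251, 251, 251, 252, 249, 234, 194, 154, 147, 147, 147, 147, 146, 147]
```

Measured: the cover's front edge is at x ≈ 562, where it should be about 559. My first estimate took the skirt's lower edge as the top, so the cover sits 2–3 mm too far back with its front skirt on the rim. I'll regrip, lift a little and shift it forward.

Request:
arm_command(
  plan=[
    {"travel":[-0.02,0.0005,0],"twist":[0,0,0]},
    {"travel":[-0.0205,0.001,0.01],"twist":[0,0,0]},
    {"travel":[0,0,0.02],"twist":[0,0,0]},
    {"travel":[0,0,0.015],"twist":[0,0,0]},
    {"travel":[0,0,0.006],"twist":[0,0,0]},
    {"travel":[0,0,0],"twist":[0,0,0]},
  ],
  grip=0.03,
)

```text
clock: 33.35
tcp_pos: [604.5, -28.3, 129.8]
eef_rot: [0.028, -3.14, -0.0]
ft_force: [-1.2, -0.4, 0.3]
width: 30.1
gripper_force: 0.0
```

```bash
python3 - <<'E'
from h import *
go((604.5,-29.9,131),91.1)
E
```

```text
t 33.35 tcp [604.5 -28.3 129.8] yaz 91.04 tilt [-0.0019  0.0001] f [-1.2 -0.4  0.3] w 30.1 g 0.0
travel mm [ 0.1 -1.6 -1.2] len 2.0 twist z -0.06 level twist [ 0.01 -0.11  0.  ]
```

Request:
arm_command(
  plan=[
    {"travel":[0,-0.0016,-0.0005],"twist":[0,0,0]},
    {"travel":[0,0,0],"twist":[0,0,0]},
    {"travel":[0,0,0],"twist":[0,0,0]},
    {"travel":[0,0,0],"twist":[0,0,0]},
    {"travel":[0,0,0],"twist":[0,0,0]},
  ],
  grip=0.004,
  newtons=30,
)

```text
clock: 33.77
tcp_pos: [605.9, -30.1, 133.5]
eef_rot: [-0.028, 3.138, 0.0]
ft_force: [0.1, -0.5, 2.5]
width: 11.8
gripper_force: 30.0
```

Request:
arm_command(
  plan=[
    {"travel":[0,0,-0.003],"twist":[0,0,0]},
    {"travel":[0,0,-0.004],"twist":[0,0,0]},
    {"travel":[0.0023,0,0],"twist":[0,0,0]},
    {"travel":[0,0,0],"twist":[0,0,0]},
  ],
)

```text
clock: 34.1
tcp_pos: [603.4, -30.0, 140.0]
eef_rot: [-0.028, 3.138, 0.001]
ft_force: [1.5, 0.2, -0.1]
width: 11.2
gripper_force: 30.0
```

```bash
python3 - <<'E'
from h import *
s,_=st(); print(s["wrist_torque"].round(2))
cal=calibration("wrist"); im=grab_frame("wrist"); g=cv2.cvtColor(im,cv2.COLOR_BGR2GRAY);cv2.imwrite("pics/w12.png",im)
r0=int(proj("wrist",[562.3,-30,0],cal)[0,1]); print("foot row",r0, "z0 row->",[ (q,g[r0-6:r0+60:1,q].tolist()) for q in (300,345)])
print([(F,z,proj("wrist",[F,-30,z],cal)[0].round(1).tolist()) for F in(557,559,561) for z in(36,53)])
E
```

```text
t 34.10 tcp [603.4 -30.  140. ] yaz 91.03 tilt [0.0037 0.0004] f [ 1.5  0.2 -0.1] w 11.2 g 30.0
[ 0.04 -0.49 -0.03]
foot row 151 z0 row-> [(300, [141, 126, 108, 101, 100, 100, 107, 117, 123, 127, 128, 127, 127, 130, 136, 141, 144, 145, 146, 146, 145, 147, 164, 203, 236, 248, 251, 252, 252, 252, 252, 252, 252, 252, 252, 252, 252, 252, 252, 252, 252, 252, 252, 250, 240, 215, 197, 196, 196, 197, 196, 196, 196, 197, 197, 197, 196, 197, 196, 196, 196, 196, 196, 196, 196, 197]), (345, [147, 142, 127, 108, 101, 99, 110, 119, 123, 125, 124, 126, 127, 133, 140, 144, 144, 145, 146, 146, 146, 153, 175, 208, 234, 247, 251, 252, 252, 252, 252, 252, 252, 252, 252, 252, 252, 252, 252, 252, 252, 252, 252, 252, 251, 240, 216, 197, 196, 196, 196, 197, 196, 197, 196, 196, 196, 196, 196, 196, 196, 196, 196, 196, 195, 197])]
[(557, 36, [321.1, 154.7]), (557, 53, [321.3, 161.5]), (559, 36, [321.0, 158.3]), (559, 53, [321.2, 165.3]), (561, 36, [321.0, 161.8]), (561, 53, [321.1, 169.2])]
```

Request:
arm_command(
  plan=[
    {"travel":[0,0,0.0015],"twist":[0,0,0]},
    {"travel":[0,0,0.0015],"twist":[0,0,0]},
    {"travel":[0,0,0.001],"twist":[0,0,0]},
    {"travel":[0,0,0],"twist":[0,0,0]},
  ],
)

```text
clock: 34.48
tcp_pos: [603.4, -30.0, 135.6]
eef_rot: [-0.028, 3.139, 0.001]
ft_force: [2.9, 0.3, 0.4]
width: 11.6
gripper_force: 30.0
```

Request:
arm_command(
  plan=[
    {"travel":[0,0,0.001],"twist":[0,0,0]},
    {"travel":[0,0,0.001],"twist":[0,0,0]},
    {"travel":[0,0,0],"twist":[0,0,0]},
  ],
)

```text
clock: 34.73
tcp_pos: [603.2, -30.0, 133.4]
eef_rot: [-0.028, 3.139, 0.0]
ft_force: [2.7, 0.4, 1.3]
width: 11.9
gripper_force: 30.0
```

Request:
arm_command(
  plan=[
    {"travel":[0,0,0.001],"twist":[0,0,0]},
    {"travel":[0,0,0.001],"twist":[0,0,0]},
    {"travel":[0,0,0],"twist":[0,0,0]},
  ],
)

```text
clock: 34.98
tcp_pos: [602.7, -30.0, 131.7]
eef_rot: [-0.028, 3.14, 0.001]
ft_force: [-0.0, 0.8, 7.0]
width: 11.5
gripper_force: 30.0
```

```bash
python3 - <<'E'
from h import *
s,_=st(); print(s["wrist_torque"].round(2))
E
```

```text
t 34.98 tcp [602.7 -30.  131.7] yaz 91.02 tilt [0.0013 0.0004] f [-0.   0.8  7. ] w 11.5 g 30.0
[ 0.07 -0.22  0.04]
```

Request:
arm_command(
  plan=[
    {"travel":[0,0,0],"twist":[0,0,0]},
    {"travel":[0,0,0],"twist":[0,0,0]},
    {"travel":[0,0,-0.008],"twist":[0,0,0]},
    {"travel":[0,0,-0.012],"twist":[0,0,0]},
    {"travel":[0,0,0],"twist":[0,0,0]},
  ],
  grip=0.03,
)

```text
clock: 35.4
tcp_pos: [603.9, -30.2, 153.8]
eef_rot: [-0.028, 3.137, 0.0]
ft_force: [0.4, -0.4, 0.5]
width: 30.2
gripper_force: 0.0
```

Request:
arm_command(
  plan=[
    {"travel":[0,0,0],"twist":[0,0,0]},
    {"travel":[0,0,0],"twist":[0,0,0]},
    {"travel":[0,0,0],"twist":[0,0,0]},
    {"travel":[0,0,0],"twist":[0,0,0]},
    {"travel":[0,0,0],"twist":[0,0,0]},
  ],
  grip=0.0,
  newtons=20,
)

```text
clock: 35.82
tcp_pos: [602.7, -30.0, 151.2]
eef_rot: [-0.028, 3.14, 0.0]
ft_force: [-0.4, -0.3, 0.3]
width: 1.4
gripper_force: 0.0
```

```bash
python3 - <<'E'
from h import *
go((604.3,-30,145),91.1)
cal=calibration("wrist"); im=grab_frame("wrist"); g=cv2.cvtColor(im,cv2.COLOR_BGR2GRAY);cv2.imwrite("pics/w13.png",im)
r0=int(proj("wrist",[562.3,-30,0],cal)[0,1])
print(r0,[(q,g[r0-3:r0+35,q].tolist()) for q in (300,345)])
print([(F,z,proj("wrist",[F,-30,z],cal)[0,1].round(1)) for F in(557,559,561) for z in(30,47)])
E
```

```text
t 35.82 tcp [602.7 -30.  151.2] yaz 91.03 tilt [0.0012 0.0003] f [-0.4 -0.3  0.3] w 1.4 g 0.0
travel mm [-1.6  0.   6.2] len 6.0 twist z -0.07 level twist [ 0.01  0.07 -0.  ]
149 [(300, [106, 98, 98, 99, 110, 120, 125, 128, 131, 133, 135, 136, 147, 181, 220, 241, 249, 252, 252, 252, 252, 252, 252, 252, 252, 252, 252, 252, 252, 252, 250, 239, 213, 194, 193, 193, 193, 194]), (345, [106, 98, 97, 102, 113, 119, 124, 126, 126, 126, 128, 130, 145, 185, 225, 243, 249, 252, 252, 252, 252, 252, 252, 253, 253, 253, 253, 252, 252, 253, 253, 253, 252, 252, 252, 252, 252, 252])]
[(557, 30, np.float64(150.5)), (557, 47, np.float64(156.2)), (559, 30, np.float64(153.7)), (559, 47, np.float64(159.7)), (561, 30, np.float64(157.0)), (561, 47, np.float64(163.2))]
```

The front edge is now at x ≈ 558.5, as it should be. Pressing again.

Request:
arm_command(
  plan=[
    {"travel":[-0.0012,0,0.003],"twist":[0,0,0]},
    {"travel":[0,0,0.003],"twist":[0,0,0]},
    {"travel":[0,0,0.002],"twist":[0,0,0]},
    {"travel":[0,0,0],"twist":[0,0,0]},
  ],
)

```text
clock: 36.2
tcp_pos: [603.8, -30.0, 142.7]
eef_rot: [-0.028, 3.141, 0.0]
ft_force: [0.6, -0.2, -0.0]
width: 0.8
gripper_force: 0.0
```

Request:
arm_command(
  plan=[
    {"travel":[0,0,0.001],"twist":[0,0,0]},
    {"travel":[0,0,0.001],"twist":[0,0,0]},
    {"travel":[0,0,0],"twist":[0,0,0]},
  ],
)

```text
clock: 36.45
tcp_pos: [604.1, -30.0, 141.3]
eef_rot: [-0.028, 3.14, 0.0]
ft_force: [-0.3, 0.1, -0.2]
width: 0.7
gripper_force: 0.0
```

Request:
arm_command(
  plan=[
    {"travel":[0,0,0.001],"twist":[0,0,0]},
    {"travel":[0,0,0.0005],"twist":[0,0,0]},
    {"travel":[0,0,0],"twist":[0,0,0]},
  ],
)

```text
clock: 36.7
tcp_pos: [604.1, -30.0, 139.9]
eef_rot: [-0.028, 3.14, 0.0]
ft_force: [-0.5, -0.0, 0.4]
width: 0.5
gripper_force: 0.0
```

Request:
arm_command(
  plan=[
    {"travel":[0,0,0.001],"twist":[0,0,0]},
    {"travel":[0,0,0.001],"twist":[0,0,0]},
    {"travel":[0,0,0],"twist":[0,0,0]},
  ],
)

```text
clock: 36.95
tcp_pos: [604.0, -30.0, 137.8]
eef_rot: [-0.028, 3.14, 0.0]
ft_force: [-0.5, 0.9, 0.8]
width: 0.5
gripper_force: 0.1
```

Request:
arm_command(
  plan=[
    {"travel":[0,0,0.001],"twist":[0,0,0]},
    {"travel":[0,0,0.001],"twist":[0,0,0]},
    {"travel":[0,0,0],"twist":[0,0,0]},
  ],
)

```text
clock: 37.2
tcp_pos: [603.8, -30.0, 135.7]
eef_rot: [-0.028, 3.14, 0.0]
ft_force: [-0.7, 0.1, 1.0]
width: 0.4
gripper_force: 0.4
```

Request:
arm_command(
  plan=[
    {"travel":[0,0,0.001],"twist":[0,0,0]},
    {"travel":[0,0,0.0005],"twist":[0,0,0]},
    {"travel":[0,0,0],"twist":[0,0,0]},
  ],
)

```text
clock: 37.45
tcp_pos: [604.2, -30.0, 134.8]
eef_rot: [-0.028, 3.14, 0.0]
ft_force: [-1.9, 1.1, 3.8]
width: 0.7
gripper_force: 2.0
```

Request:
arm_command(
  plan=[
    {"travel":[0,0,0.001],"twist":[0,0,0]},
    {"travel":[0,0,0.0007],"twist":[0,0,0]},
    {"travel":[0,0,0],"twist":[0,0,0]},
  ],
)

```text
clock: 37.7
tcp_pos: [604.2, -30.1, 134.6]
eef_rot: [-0.028, 3.14, 0.001]
ft_force: [-7.4, 0.8, 15.8]
width: 0.4
gripper_force: 8.7
```

```bash
python3 - <<'E'
from h import *
s,_=st(); print(s["wrist_torque"].round(2))
E
```

```text
t 37.70 tcp [604.2 -30.1 134.6] yaz 91.01 tilt [0.0019 0.0004] f [-7.4  0.8 15.8] w 0.4 g 8.7
[0.05 1.54 0.02]
```

The ridge top is at 54.6 mm and hard under 16 N; home is 54.4. I'll back off and check that the cover is level.

Request:
arm_command(
  plan=[
    {"travel":[0,0,-0.008],"twist":[0,0,0]},
    {"travel":[0,0,-0.02],"twist":[0,0,0]},
    {"travel":[0.02,0,-0.025],"twist":[0,0,0]},
    {"travel":[0.03,0,-0.02],"twist":[0,0,0]},
    {"travel":[0,0,0],"twist":[0,0,0]},
    {"travel":[0,0,0],"twist":[0,0,0]},
  ],
)

```text
clock: 38.2
tcp_pos: [554.0, -31.1, 207.0]
eef_rot: [-0.028, 3.137, 0.001]
ft_force: [-0.4, 0.2, -0.3]
width: 0.6
gripper_force: 0.0
```

```bash
python3 - <<'E'
from h import *
st(); cal=calibration("wrist"); im=grab_frame("wrist"); g=cv2.cvtColor(im,cv2.COLOR_BGR2GRAY);cv2.imwrite("pics/w14.png",im)
pr=lambda *P:proj("wrist",list(P),cal)[0].round(1).tolist()
print("exp front top/bottom, foot, back",pr(558.8,-30.5,39.4),pr(558.8,-30.5,22.4),pr(562.3,-30.5,0),pr(649.8,-28.5,39.4))
a=int(pr(562.3,-30.5,0)[1])
for q in(285,300,345): print(q,a-5,g[a-5:a+35,q].tolist())
b=int(pr(649.8,-28.5,39.4)[1]); 
for q in(285,300,345): print(q,b-10,g[b-10:b+10,q].tolist())
m=cv2.cvtColor(im,cv2.COLOR_BGR2HSV)[...,1]<60
for X in range(564,650,8):
    r=int(round(pr(X,-29.8,39.4)[1])); x=np.where(m[r,200:440])[0]+200; A,B=ray("wrist",[(x[0]-.5,r),(x[-1]+.5,r)],39.4,cal); print(X,r,x[0],x[-1],A[1].round(1),B[1].round(1),round(B[1]-A[1],1))
E
```

```text
t 38.20 tcp [554.  -31.1 207. ] yaz 91.01 tilt [0.0045 0.0004] f [-0.4  0.2 -0.3] w 0.6 g 0.0
exp front top/bottom, foot, back [320.2, 202.8] [320.2, 195.9] [320.0, 191.6] [320.7, 302.1]
285 186 [97, 96, 96, 97, 97, 101, 110, 115, 119, 120, 120, 120, 120, 121, 121, 122, 129, 148, 169, 183, 192, 196, 197, 198, 197, 197, 197, 197, 196, 195, 195, 195, 195, 195, 194, 194, 194, 193, 193, 193]
300 186 [97, 97, 97, 97, 97, 104, 113, 119, 121, 122, 123, 121, 120, 121, 121, 122, 129, 147, 169, 183, 192, 196, 195, 196, 196, 196, 196, 196, 196, 196, 195, 194, 194, 193, 194, 194, 193, 194, 194, 193]
345 186 [97, 97, 97, 97, 97, 108, 117, 120, 121, 121, 122, 121, 121, 121, 121, 121, 132, 175, 227, 247, 252, 253, 253, 253, 253, 253, 253, 252, 247, 235, 227, 226, 223, 214, 200, 195, 195, 196, 196, 197]
285 292 [43, 44, 45, 44, 44, 44, 44, 44, 43, 44, 45, 43, 43, 44, 43, 45, 43, 45, 45, 44]
300 292 [44, 44, 44, 44, 45, 44, 44, 44, 44, 44, 44, 44, 45, 43, 45, 43, 44, 44, 44, 45]
345 292 [44, 44, 44, 44, 44, 45, 43, 44, 45, 44, 44, 45, 44, 44, 44, 44, 44, 44, 45, 44]
564 209 275 364 -66.3 4.4 70.6
572 218 276 363 -65.7 4.0 69.7
580 228 276 363 -65.9 4.5 70.4
588 237 277 362 -65.2 4.1 69.4
596 246 277 362 -65.4 4.6 70.0
604 255 272 368 -69.7 10.0 79.7
612 263 272 367 -69.9 9.6 79.5
620 272 278 361 -65.1 5.1 70.2
628 280 279 361 -64.4 5.6 70.0
636 288 279 360 -64.6 5.1 69.7
644 296 218 421 -117.1 57.9 175.0
```

Level all round: the front top edge is at row 202.8 as predicted, and the width is even from front to back. Handing in.

```bash
python3 -c "
from h import *
print(arm.close_job())"
```

```text
the job is handed in; nothing more can be done
None
```

I've handed the job in with every step done: the read head was set on the two-rivet gauge with drag felt on drawing it out, the gauge lies flat on the bench right of the tray, and the cover is home and level. The first press on the cover reached 38 N because it sat too far back; I shifted it forward and pressed again, and I didn't re-measure the read head afterwards.

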